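# Clear the metal-chasing bench: punches into the case, copper panel onto the stand

### The job

Clear this chasing bench at the end of the shift: open the wooden tool case by its bar, swinging the lid up to at least upright, lay every steel punch that is on the bench inside it, then close the lid fully. Also set the finished copper panel on the sloping stand, copper face up, lengthwise up the slope with one short edge resting against the ledge and roughly midway along it; do not disturb the oil bottle, the brass pot or the hammer.

Things in the scene. Friction and masses are not known exactly. Their poses are not given: they have to be found in the camera images.
- case: Wooden tool case, fixed to the bench: base 150 (x) x 200 (y) x 36 mm high, walls and floor 6 mm thick, so the inside is 138 x 188 mm and 30 mm deep, one open compartment lined in blue. Origin: centre of its underside, on the bench; z up, +x towards the hinge side, y along the hinge; the side with the bar faces -x, roughly to the robot.
- lid (a joint): Hinge of the case lid, rad: 0 closed, grows as the lid swings up and over to the far side, stop at 1.9 (leaning back past upright). Stiff hinge: the lid stays at whatever angle it is left and does not fall; about 5 N at the bar moves it. The lid is a flat board 150 x 200 x 16 mm lying on the base. It may start slightly ajar.
- lid_hinge (a point): A point on the lid's hinge axis, midway along it: 75 mm towards +x of the case's origin and 36.5 mm above the bench. The axis runs along the case's y. Its axes turn with the lid.
- lid_bar (a point): Middle of the lid's carrying bar, a round dark steel bar 10 mm thick, parallel to the hinge, 90 mm of it free between two brass arms, held 42 mm out from the lid's front edge (37 mm clear gap). It lies 192 mm from the hinge towards the free edge and 8 mm above the hinge axis in the lid's own frame (the axes of this point are the lid's: with the lid closed x, y, z as the case's). Pinched from above it can turn between the fingers as the lid swings.
- slope: Sloping board of the display stand (fixed), wood with a cork face, rising away from the robot at 28 degrees. Origin: on the sloping surface at the foot of the ledge, midway along it, about 30 mm above the bench. x points up the slope, y along the ledge, z out of the surface. The board is 160 mm along y and reaches 145 mm up the slope; the ledge is a dark strip 10 mm high on its lower edge, whose inner face is at x = 0. The upper edge is about 100 mm above the bench.
- panel_mid (a point): Centre (half-way up) of the finished copper panel: 90 (x) x 56 (y) x 12 mm (z), about 0.2 kg, dark wooden back with an embossed copper face on its +z side. It starts flat on the bench, copper up. Resting right on the slope its centre is 45 mm up the slope from the ledge and 6 mm off the surface. Either short edge may be at the ledge.
- punch1_mid (a point): Centre (half-way up) of a steel chasing punch: a square bar 100 mm long (x) and 10 x 10 mm thick, 0.075 kg, with a brass band at one end and a tapered tip at the other; lies flat on the bench. May be absent.
- punch2_mid (a point): Centre (half-way up) of a steel chasing punch: a square bar 100 mm long (x) and 10 x 10 mm thick, 0.075 kg, with a brass band at one end and a tapered tip at the other; lies flat on the bench. May be absent.
- punch3_mid (a point): Centre (half-way up) of a steel chasing punch: a square bar 100 mm long (x) and 10 x 10 mm thick, 0.075 kg, with a brass band at one end and a tapered tip at the other; lies flat on the bench. May be absent.
- punch4_mid (a point): Centre (half-way up) of a steel chasing punch: a square bar 100 mm long (x) and 10 x 10 mm thick, 0.075 kg, with a brass band at one end and a tapered tip at the other; lies flat on the bench. May be absent.
- punch5_mid (a point): Centre (half-way up) of a steel chasing punch: a square bar 100 mm long (x) and 10 x 10 mm thick, 0.075 kg, with a brass band at one end and a tapered tip at the other; lies flat on the bench. May be absent.
- oil: Bystander: yellow oil bottle with green cap, 48 mm across, 100 mm tall, standing at the far side. Origin: centre of its underside.
- pot: Bystander: brass pot, 68 mm across, 75 mm tall, standing at the far side. Origin: centre of its underside.
- hammer: Bystander: chasing hammer lying at the far side, handle 200 mm long along its x, steel head 70 mm wide centred 100 mm towards its +x. Origin: on the bench under the middle of the handle.
Mind the look-alikes: they are no part of the job. What is shaped like the part that bears punch1_mid but turquoise is not meant. Leave any purple look-alike of the part that bears punch2_mid alone.

How it is judged (in metres and radians):
On the way, in this order (a step that is already met when the one before it is completed fails the run):
1. The lid is swung open to upright or beyond (value of joint lid above 1.4 rad), for 0.2 s.
2. All punches are inside the case while the lid is open (value of joint lid above 1.2 rad and x of punch1_mid in the frame of case between -0.069 and 0.069 m and y of punch1_mid in the frame of case between -0.094 and 0.094 m and z of punch1_mid in the frame of case between 0.004 and 0.033 m and x of punch2_mid in the frame of case between -0.069 and 0.069 m and y of punch2_mid in the frame of case between -0.094 and 0.094 m and z of punch2_mid in the frame of case between 0.004 and 0.033 m and x of punch3_mid in the frame of case between -0.069 and 0.069 m and y of punch3_mid in the frame of case between -0.094 and 0.094 m and z of punch3_mid in the frame of case between 0.004 and 0.033 m and x of punch4_mid in the frame of case between -0.069 and 0.069 m and y of punch4_mid in the frame of case between -0.094 and 0.094 m and z of punch4_mid in the frame of case between 0.004 and 0.033 m and x of punch5_mid in the frame of case between -0.069 and 0.069 m and y of punch5_mid in the frame of case between -0.094 and 0.094 m and z of punch5_mid in the frame of case between 0.004 and 0.033 m), for 0.2 s.
At the end, for the whole second after the job is handed in: The lid is closed (under 0.06 rad) with every punch inside the case. The panel lies flat on the slope, copper up, lengthwise up the slope within 0.15 rad, its lower short edge within 8 mm of the ledge, its centre within 45 mm of the middle of the ledge (value of joint lid below 0.06 rad and x of punch1_mid in the frame of case between -0.069 and 0.069 m and y of punch1_mid in the frame of case between -0.094 and 0.094 m and z of punch1_mid in the frame of case between 0.004 and 0.033 m and x of punch2_mid in the frame of case between -0.069 and 0.069 m and y of punch2_mid in the frame of case between -0.094 and 0.094 m and z of punch2_mid in the frame of case between 0.004 and 0.033 m and x of punch3_mid in the frame of case between -0.069 and 0.069 m and y of punch3_mid in the frame of case between -0.094 and 0.094 m and z of punch3_mid in the frame of case between 0.004 and 0.033 m and x of punch4_mid in the frame of case between -0.069 and 0.069 m and y of punch4_mid in the frame of case between -0.094 and 0.094 m and z of punch4_mid in the frame of case between 0.004 and 0.033 m and x of punch5_mid in the frame of case between -0.069 and 0.069 m and y of punch5_mid in the frame of case between -0.094 and 0.094 m and z of punch5_mid in the frame of case between 0.004 and 0.033 m and x of panel_mid in the frame of slope between 0.038 and 0.053 m and y of panel_mid in the frame of slope between -0.045 and 0.045 m and z of panel_mid in the frame of slope between 0.002 and 0.011 m and angle between the x axis of panel_mid and the x axis of slope, either way round below 0.15 rad and angle between the z axis of panel_mid and the z axis of slope, either way round below 0.12 rad and angle between panel_mid's own z axis and vertical below 1 rad); the robot touches nothing.
It fails at once if The oil bottle is pushed more than 30 mm from its place (distance of oil from where it was at the start of the episode above 0.03 m).
It fails at once if The brass pot is pushed more than 30 mm from its place (distance of pot from where it was at the start of the episode above 0.03 m).
It fails at once if The hammer is pushed more than 30 mm from its place (distance of hammer from where it was at the start of the episode above 0.03 m).
Of punch1, punch2, punch3, punch4, punch5 only 3 to 5 are there at a start; the rules pass over those that are not, and their reading is None.
At some moment in a run one of punch1, punch2, punch3, punch4, punch5 may be knocked a few centimetres aside while the robot is not near it.
Once in a run the grip may slacken for a moment while it holds something.
It also fails if it takes over 210 s, if anything falls off the work surface, if the arm or the gripper's body presses on something with over 40 N, if the wrist force passes 120 N, or if a joint passes its speed limit or range.

### The arm

A 7-joint arm with a two-finger parallel gripper is mounted at the origin on the work surface. World frame = base frame: x ahead of the robot, y to its left, z up, the work surface at z = 0. Lengths are in mm, angles in rad, forces in N, time in s.
With the tool pointing down it reaches from about 425 to 875 mm from the base axis. Payload 4.7 kg.
Tool frame: the origin (TCP) lies between the finger pads; the fingertips stand bot.tip_reach ahead of it and the grasp point (between the pads) lies 2 mm behind it (bot.tip_reach is the distance from the TCP to the fingertips, in mm); x points along the fingers, z is the direction in which the jaws open and shut, and the axes are right-handed (so a half turn about x gives the same grasp; the last joint's range is limited). The gripper opens to 85 mm and grips with 20 to 120 N. Pads are 22 mm wide; open, the fingers measure 114 mm over their backs; the gripper's body (76 mm by 85 mm) begins 54 mm behind the grasp point. The pads swing forward as they close: fully open they stand 13 mm farther back than shut.
Start: joints at [-1.131, 0.321, -0.07, 1.45, 0.023, 1.371, -0.057], TCP at [268.509, 591.968, 248.349] pointing down, gripper open.
Joint ranges: [-2.86, 2.86], [-0.3, 2.09], [-1.38, 1.24], [0.06, 2.45], [-1.56, 4.7], [0.09, 2.05], [-2.69, 2.69]. Speed limits (rad/s): [2.57, 2.57, 3.14, 3.14, 3.14, 3.14, 3.14].

### API

Orientations are given as a unit quaternion [w, x, y, z].
In Python, from station import bot gives the robot as it stands. The module is installed in compiled form; this text tells all that it offers.
- The arm moves only by the shell command python3 -m pendant 'ROWS' [FORCE]. ROWS is JSON, a list of rows, each a list of 7 numbers: the shift along the world's x, y, z normalised to -1 to 1, where 1 is 300 mm, then the turn, a rotation vector about the world's x, y, z normalised to -1 to 1, where 1 is pi/4 rad, then the finger opening in mm, from 0 to 85.4. In form: [[tx, ty, tz, ax, ay, az, hand], ...]. A call has 1 to 5 rows; each row is the pose to reach, as a shift and turn from the pose commanded when the call began; what a row does not reach only later rows make up. A row lasts 1/12 s, in which the tool goes at most 41.7 mm and 7.16 degrees, less where a joint would pass 70% of its speed; a pose out of reach is approached as far as the arm can. A call with a number of a shift or a turn outside -1 to 1 is refused whole. A call with a gripper value outside its range is refused whole. The fingers move at their own pace and stop on an object; FORCE is the grip in N (left out, the last holds). Time passes only in rows, so rows that repeat a pose let the fingers close. It gives the time, the measured TCP pose, the force and the opening at its end, in the units of the state.
- bot.get_obs(): the state, without advancing time (a new reading comes with each control period).
- bot.grab_frame(name): name is "scene" or "top" or "wrist"; returns a dict with "pixels" (384x512x3 uint8, red, green, blue), "depth" (384x512 float32, mm along the optical axis (not along the pixel's ray), 0 where there is no reading), "fx", "fy", "cx", "cy" (pixels), "distortion" ([k1, k2, p1, p2, k3] as OpenCV has them; the pictures are not rectified), "extrinsics" (4x4, takes a point from camera to world coordinates). Camera axes: x right, y down, z forward; pixel columns grow to the right and rows downward; lengths in mm; the calibration is good to about 2 mm. A picture is of the moment at which its call begins.
- bot.job_done(): hands the job in, once; it reports no verdict.
The state is a dict: "t": time; "qpos": joint angles; "qd": joint speeds; "joint_torque": joint torques, N m; "position": TCP position; "orientation": TCP orientation; "wrist_force": force on the tool from outside, world axes, zero at the start; "ft_torque": the same for the moment, N m; "width": finger opening in mm.
Only numpy, scipy, OpenCV 4.12 (cv2) and the standard library are available. Lean on these libraries where they do the work, as an engineer would, in place of code of your own. Each camera call takes 0.05 s, during which the arm holds its last target.

## Working session

There is one attempt and no reset: what is moved stays moved. The work goes in short steps, Python scripts to look and compute and a shell command to move; the robot and the scene stay as the last step left them, time stands still between calls to the robot, and variables do not carry over. Pictures are saved under pics/ and viewed, and the job is handed in when it is done.

```bash
mkdir -p pics; ls; cat > h.py <<'E'
import numpy as np, cv2
from station import bot
from scipy.spatial.transform import Rotation as R
def save(n,name,crop=None,scale=1):
    f=bot.grab_frame(n); im=f["pixels"][:,:,::-1]
    if crop: 
        a,b,c,d=crop; im=im[b:d,a:c]
    if scale!=1: im=cv2.resize(im,None,fx=scale,fy=scale,interpolation=cv2.INTER_CUBIC)
    cv2.imwrite(f"pics/{name}.png",im); return f
def ray(f,uv):
    K=np.array([[f["fx"],0,f["cx"]],[0,f["fy"],f["cy"]],[0,0,1]])
    p=cv2.undistortPoints(np.array(uv,float).reshape(-1,1,2),K,np.array(f["distortion"],float)).reshape(-1,2)
    d=np.c_[p,np.ones(len(p))]
    E=np.array(f["extrinsics"]); return E[:3,3], d@E[:3,:3].T, d
def onplane(f,uv,z):
    o,d,_=ray(f,uv); return o+d*((z-o[2])/d[:,2])[:,None]
def depthpt(f,uv):
    o,d,_=ray(f,uv); uv=np.array(uv).reshape(-1,2).round().astype(int)
    return o+d*f["depth"][uv[:,1],uv[:,0]][:,None]
def proj(f,P):
    E=np.linalg.inv(np.array(f["extrinsics"]));K=np.array([[f["fx"],0,f["cx"]],[0,f["fy"],f["cy"]],[0,0,1]])
    return cv2.projectPoints(np.array(P,float).reshape(-1,3),cv2.Rodrigues(E[:3,:3])[0],E[:3,3],K,np.array(f["distortion"],float))[0].reshape(-1,2)
def st():
    o=bot.get_obs(); q=o["orientation"]; r=R.from_quat([q[1],q[2],q[3],q[0]]).as_matrix()
    print("t",round(o["t"],2),"pos",np.round(o["position"],1),"x",np.round(r[:,0],3),"z",np.round(r[:,2],3),"F",np.round(o["wrist_force"],1),"w",round(o["width"],1),"q",np.round(o["qpos"],2))
    return o,r
E
python3 - <<'E'
from h import *
st(); print(bot.tip_reach)
for n in ["scene","top","wrist"]:
    f=save(n,n+"0",scale=1.5); print(n,np.round(f["extrinsics"],2).tolist(),f["fx"],f["depth"].shape,(f["depth"]>0).mean())
E
```

```text
pics
t 0.0 pos [268.3 591.5 247.2] x [-0.001 -0.002 -1.   ] z [ 0.413  0.911 -0.002] F [ 0.6 -0.6  0.7] w 85.4 q [-1.13  0.32 -0.07  1.45  0.02  1.37 -0.06]
17.0
scene [[0.81, 0.46, -0.36, 985.12], [0.58, -0.65, 0.48, -583.84], [-0.01, -0.6, -0.8, 982.28], [0.0, 0.0, 0.0, 1.0]] 459.93651126192964 (384, 512) 0.9960886637369791
top [[-0.01, -0.99, 0.14, 410.76], [-1.0, 0.01, 0.0, -11.84], [-0.0, -0.14, -0.99, 1299.85], [0.0, 0.0, 0.0, 1.0]] 477.1211030150193 (384, 512) 0.9960886637369791
wrist [[0.41, 0.88, 0.25, 205.37], [0.91, -0.4, -0.11, 620.47], [-0.0, 0.27, -0.96, 372.53], [0.0, 0.0, 0.0, 1.0]] 344.9220859484411 (384, 512) 0.9959818522135416
```

View pics/top0.png

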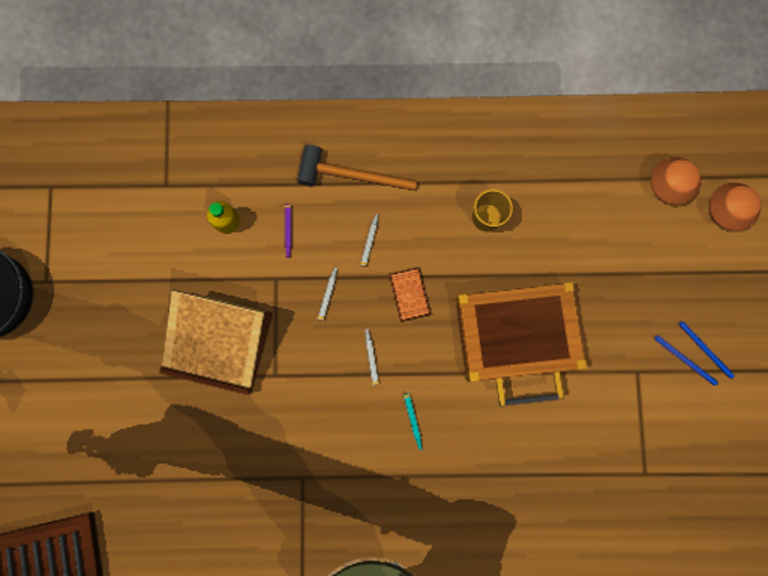

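View pics/scene0.png

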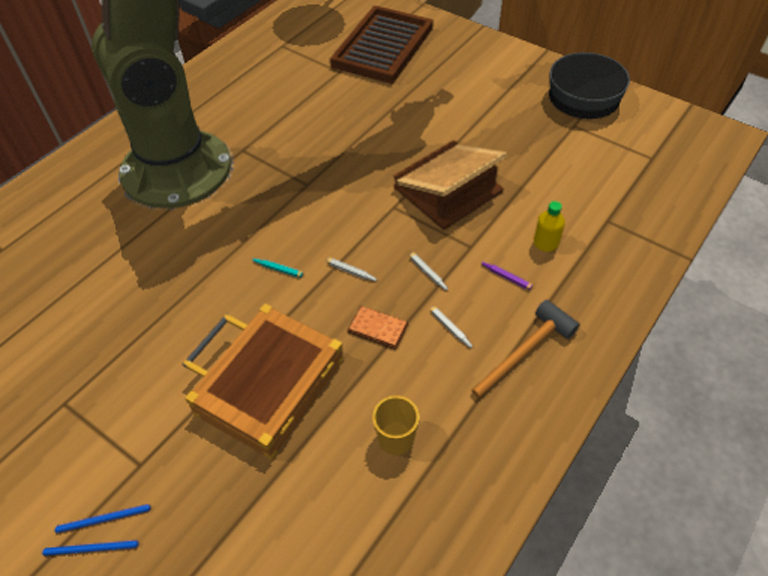

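Top view (1.5x): the candidates are three steel bars at (370,240), (328,293) and (371,357). The look-alikes are turquoise (413,421), purple (288,231), two blue rods (690,355), and a dark slatted tray at (50,550). I choose the three grey ones. Next I check crops and measure.

```bash
python3 - <<'E'
from h import *
f=save("top","topcrop",crop=(190,120,410,310),scale=3.6)
g=bot.grab_frame("scene")
np.save("top0.npy",f,allow_pickle=True)
cv2.imwrite("pics/tray.png",cv2.resize(g["pixels"][0:70,200:300,::-1],None,fx=5,fy=5))
hsv=cv2.cvtColor(f["pixels"],cv2.COLOR_RGB2HSV)
m=((hsv[...,1]<60)&(hsv[...,2]>110)).astype(np.uint8); m[:70]=0
n,l,s,c=cv2.connectedComponentsWithStats(m)
for i in range(1,n):
    if s[i,4]>40: print("steel",s[i],c[i])
def rect(mask,z,name,amin=60):
    n,l,s,c=cv2.connectedComponentsWithStats(mask.astype(np.uint8))
    for i in range(1,n):
        if s[i,4]<amin: continue
        v,u=np.where(l==i); P=onplane(f,np.c_[u,v],z)[:,:2].astype(np.float32)
        (cx,cy),(w,h),a=cv2.minAreaRect(P)
        b=cv2.boxPoints(((cx,cy),(w,h),a)); e=b[1]-b[0]; e2=b[2]-b[1]
        L=e if np.linalg.norm(e)>np.linalg.norm(e2) else e2
        print(name,s[i,4],c[i].round(),"ctr",round(cx,1),round(cy,1),"size",round(w,1),round(h,1),"ang",round(np.degrees(np.arctan2(L[1],L[0]))%180,1))
rect(m,8,"steel")
H,S,V=[hsv[...,k].astype(int) for k in range(3)]
for p in [(413,421),(410,293),(520,330),(215,340),(500,380),(463,300)]:
    u,v=int(p[0]/1.5),int(p[1]/1.5); print(p,hsv[v,u],np.round(depthpt(f,[u,v]),1))
E
```

```text
steel [241 143  11  32 114] [246.21929825 159.40350877]
steel [213 179  12  32 121] [218.11570248 195.59504132]
steel [244 220   8  34 127] [247.20472441 238.00787402]
steel 114 [246. 159.] ctr 676.1 -6.7 size 10.3 90.5 ang 164.5
steel 121 [218. 196.] ctr 577.1 71.2 size 10.9 90.0 ang 163.8
steel 127 [247. 238.] ctr 461.7 -5.0 size 90.2 11.0 ang 8.7
(413, 421) [ 88 255 172] [[346.2 -78.   10.9]]
(410, 293) [ 12 189 210] [[572.7 -77.5  13.4]]
(520, 330) [ 11 195  90] [[ 499.6 -264.6   50.4]]
(215, 340) [ 17 168 196] [[490.5 262.2  64. ]]
(500, 380) [ 21 212 209] [[ 414.8 -227.    52.2]]
(463, 300) [ 20 212 209] [[ 552.8 -166.7   55.8]]
```

View pics/topcrop.png

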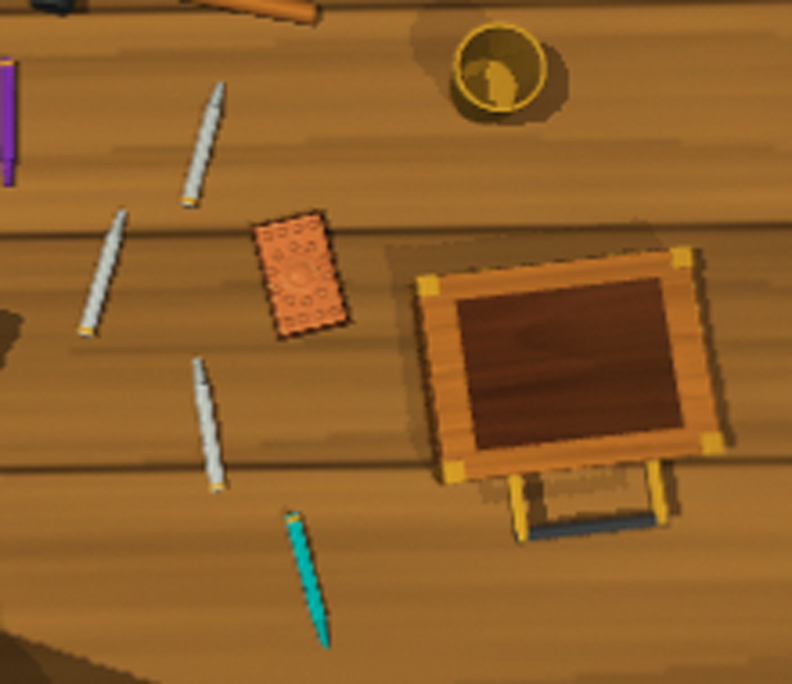

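View pics/tray.png

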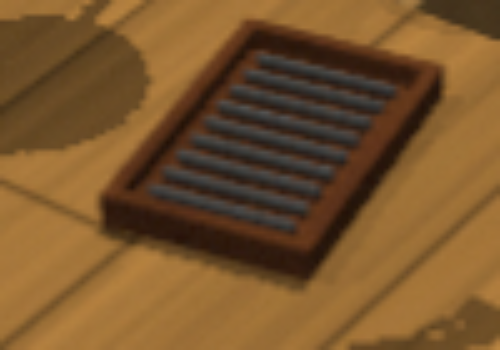

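The crop confirms the three grey punches with brass bands. The tray in the scene view is a slatted rack, not punches. Next: pose of the case, bar, panel and slope.

```bash
python3 - <<'E'
from h import *
f=np.load("top0.npy",allow_pickle=True).item()
hsv=cv2.cvtColor(f["pixels"],cv2.COLOR_RGB2HSV).astype(int);H,S,V=hsv[...,0],hsv[...,1],hsv[...,2]
def rectP(P,name):
    (cx,cy),(w,h),a=cv2.minAreaRect(P[:,:2].astype(np.float32)); b=cv2.boxPoints(((cx,cy),(w,h),a))
    e=b[1]-b[0]; e2=b[2]-b[1]; L=e if np.linalg.norm(e)>np.linalg.norm(e2) else e2
    print(name,len(P),"ctr",round(cx,1),round(cy,1),"size",round(w,1),round(h,1),"long ang",round(np.degrees(np.arctan2(L[1],L[0]))%180,1))
# all points by depth
vv,uu=np.mgrid[0:384,0:512]; A=depthpt(f,np.c_[uu.ravel(),vv.ravel()]).reshape(384,512,3)
def box(x0,x1,y0,y1): return (A[...,0]>x0)&(A[...,0]<x1)&(A[...,1]>y0)&(A[...,1]<y1)
# lid top
m=(A[...,2]>44)&(A[...,2]<60)&box(380,660,-380,-140)&(V>60)
n,l,s,c=cv2.connectedComponentsWithStats(m.astype(np.uint8)); i=1+s[1:,4].argmax(); ml=l==i
# drop bar arms by opening
mo=cv2.morphologyEx(ml.astype(np.uint8),cv2.MORPH_OPEN,np.ones((13,13)))
v,u=np.where(mo>0); rectP(onplane(f,np.c_[u,v],52.5),"lid")
P=A[mo>0]; G=np.c_[P[:,:2],np.ones(len(P))]; print("lid plane",np.linalg.lstsq(G,P[:,2],rcond=None)[0], P[:,2].mean())
# bar
m=box(370,430,-320,-180)&(V<90)&(S<130)&(A[...,2]>25); v,u=np.where(m); print("bar px",u.mean(),v.mean()); rectP(onplane(f,np.c_[u,v],46),"bar"); print(A[m].mean(0))
# panel
m=box(520,640,-130,-20)&(H<15)&(S>150)&(V>120)&(A[...,2]>7); v,u=np.where(m); rectP(onplane(f,np.c_[u,v],12),"panel")
# slope
m=box(400,620,170,370)&(A[...,2]>30); v,u=np.where(m); print("stand",u.min(),u.max(),v.min(),v.max())
P=A[m]
m2=m.copy(); n0=None
for k in range(5):
    P=A[m2]; c=np.linalg.lstsq(np.c_[P[:,:2],np.ones(len(P))],P[:,2],rcond=None)[0]
    r=A[...,2]-(A[...,0]*c[0]+A[...,1]*c[1]+c[2]); m2=m&(abs(r)<4)
print("plane",c,"slope deg",np.degrees(np.arctan(np.hypot(c[0],c[1]))),"dir",np.degrees(np.arctan2(c[1],c[0])))
rectP(A[m2],"slope face horiz"); print(cv2.boxPoints(cv2.minAreaRect(A[m2][:,:2].astype(np.float32))), A[m2][:,2].min(),A[m2][:,2].max())
# clamp around objects
for nm,(x0,x1,y0,y1) in dict(oil=(640,760,150,260),pot=(640,740,-240,-140),hammer=(720,820,-100,160)).items():
    m=box(x0,x1,y0,y1)&(A[...,2]>10); rectP(A[m],nm); print(A[m].mean(0),A[m][:,2].max())
E
```

```text
lid 2245 ctr 501.0 -266.1 size 142.2 198.0 long ang 95.0
lid plane [-2.84326455e-02 -4.07657866e-03  6.71729845e+01] 53.46511929264399
bar px 352.8333333333333 265.89166666666665
bar 120 ctr 381.6 -279.0 size 8.9 86.0 long ang 95.7
[ 381.63129116 -276.20353623   52.47383873]
panel 538 ctr 571.2 -76.7 size 83.4 51.4 long ang 12.6
stand 107 176 193 261
plane [ 5.06915098e-01 -1.34537654e-01 -1.48895025e+02] slope deg 27.675427286126144 dir -14.863891455293627
slope face horiz 2819 ctr 489.3 268.3 size 161.2 135.2 long ang 75.2
[[403.33887 207.66777]
 [533.9859  173.0559 ]
 [575.25543 328.83313]
 [444.6084  363.445  ]] 30.058205367257415 100.69618637215308
oil 247 ctr 711.7 247.4 size 48.1 24.9 long ang 0.4
[705.98189545 247.10254587  62.76015769] 104.0690062440242
pot 205 ctr 710.1 -214.9 size 59.5 49.6 long ang 0.3
[ 711.75026755 -213.33941212   48.16202466] 78.9999325333697
hammer 626 ctr 787.8 35.1 size 90.8 248.1 long ang 101.0
[791.61939905  33.32078985  21.48245337] 38.356451325476655
```

```bash
python3 -m pendant '[[0.5,-0.5,0.1,0,0,0,40],[0.5,-0.5,0.1,0,0,0,40],[0.5,-0.5,0.1,0,0,0,40],[0.5,-0.5,0.1,0,0,0,40],[0.5,-0.5,0.1,0,0,0,40]]' 40
python3 -m pendant '[[0.4,-0.5,0,0,0,-0.667,40],[0.4,-0.5,0,0,0,-0.667,40],[0.4,-0.5,0,0,0,-0.667,40],[0.4,-0.5,0,0,0,-0.667,40],[0.4,-0.5,0,0,0,-0.667,40]]'
python3 -m pendant '[[0.0,-0.69,0,0,0,-0.667,40],[0.0,-0.69,0,0,0,-0.667,40],[0.0,-0.69,0,0,0,-0.667,40],[0.0,-0.69,0,0,0,-0.667,40],[0.0,-0.69,0,0,0,-0.667,40]]'
python3 -m pendant '[[-0.2,-0.65,0,0,0,0,40],[-0.2,-0.65,0,0,0,0,40],[-0.2,-0.65,0,0,0,0,40],[-0.2,-0.65,0,0,0,0,40],[-0.2,-0.65,0,0,0,0,40]]'
python3 -c "from h import *;st()"
```

```text
t: 0.67
position: [415.4, 444.5, 277.8]
orientation: [0.594, -0.383, 0.594, 0.383]
wrist_force: [1.1, 1.2, -1.5]
width: 40.2
t: 1.08
position: [537.5, 290.6, 277.7]
orientation: [0.675, -0.213, 0.674, 0.211]
wrist_force: [0.6, -1.4, -0.8]
width: 40.1
t: 1.5
position: [534.0, 86.8, 277.6]
orientation: [0.706, -0.032, 0.706, 0.032]
wrist_force: [1.1, -0.6, 0.3]
width: 40.1
t: 1.92
position: [473.1, -108.5, 277.7]
orientation: [0.707, -0.034, 0.706, 0.034]
wrist_force: [0.1, -0.9, 0.7]
width: 40.1
t 1.92 pos [ 473.1 -108.5  277.7] x [ 0.001  0.    -1.   ] z [0.995 0.096 0.001] F [ 0.1 -0.9  0.7] w 40.1 q [-0.39 -0.07  0.54  1.82  0.04  1.38  0.24]
```

```bash
python3 -m pendant '[[-0.3,-0.567,-0.1,0,0,0,34],[-0.3,-0.567,-0.1,0,0,0,34],[-0.3,-0.567,-0.1,0,0,0,34],[-0.3,-0.567,-0.1,0,0,0,34],[-0.3,-0.567,-0.1,0,0,0,34]]'
python3 - <<'E'
from h import *
o,r=st(); f=save("wrist","w1",scale=1.5)
np.save("w1.npy",f,allow_pickle=True)
E
```

```text
t: 2.33
position: [381.5, -279.5, 247.3]
orientation: [0.706, -0.033, 0.706, 0.033]
wrist_force: [1.3, -0.5, 0.1]
width: 34.1
t 2.33 pos [ 381.5 -279.5  247.3] x [ 0. -0. -1.] z [0.996 0.093 0.   ] F [ 1.3 -0.5  0.1] w 34.1 q [-0.23 -0.11  0.76  1.9   0.08  1.33  0.6 ]
```

View pics/w1.png

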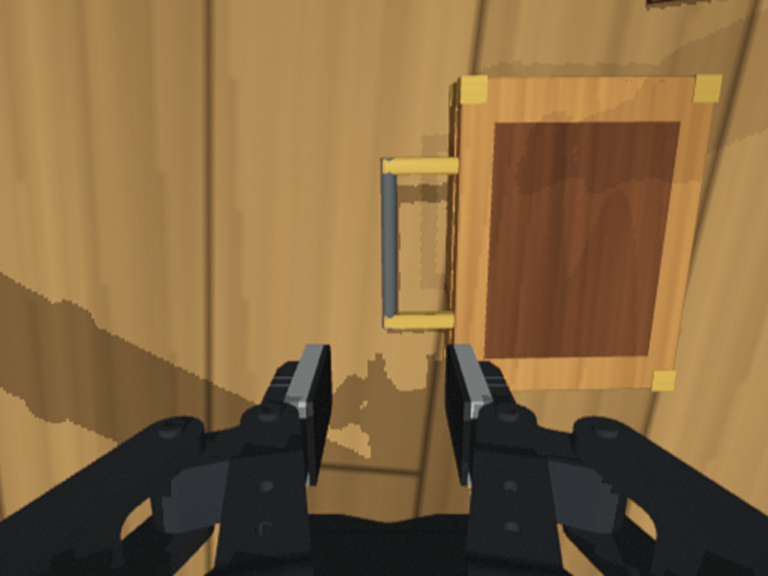

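The wrist view shows the bar from (383,158) to (390,325), the lid corners' brass, and the open fingers.

```bash
python3 - <<'E'
from h import *
f=np.load("w1.npy",allow_pickle=True).item()
hsv=cv2.cvtColor(f["pixels"],cv2.COLOR_RGB2HSV).astype(int)
u0,v0=260,160; print(hsv[v0,u0], depthpt(f,[[258,150],[259,170],[260,195]]).round(1))
m=np.zeros((384,512),bool); m[112:210,250:270]=True
m&=(hsv[...,0]>90)&(hsv[...,0]<130); v,u=np.where(m); print(len(u),u.min(),u.max(),v.min(),v.max())
for z in (46,50):
    P=onplane(f,np.c_[u,v],z)[:,:2].astype(np.float32); print(z,cv2.minAreaRect(P))
print(depthpt(f,np.c_[u,v])[:,2].max(), np.median(depthpt(f,np.c_[u,v]),axis=0))
# lid corners
c=np.array([[458,76],[721,75],[675,390],[455,388]])/1.5
print(depthpt(f,c+[[3,3],[-3,3],[-3,-3],[3,-3]]).round(1)); 
E
```

```text
[90 13 99] [[ 378.9 -264.5   54.2]
 [ 381.6 -283.4   54.2]
 [ 384.9 -308.4   52.4]]
564 255 263 116 209
46 ((381.2081604003906, -279.537109375), (7.733193397521973, 91.43988800048828), 5.504354000091553)
50 ((381.1243591308594, -278.69586181640625), (7.638428688049316, 90.31949615478516), 5.504349231719971)
372.45414358173457 [ 381.58412445 -276.58092198   53.32812195]
[[ 414.3 -176.9   55.3]
 [ 561.3 -162.4   52.1]
 [ 580.6 -356.1   53.7]
 [ 396.8 -266.5  259.6]]
```

```bash
python3 -m pendant '[[0,0,-0.66,0,0,0,34],[0,0,-0.66,0,0,0,34],[0,0,-0.66,0,0,0,34],[0,0,-0.66,0,0,0,34],[0,0,-0.66,0,0,0,34]]'
python3 -m pendant '[[0,0,0,0,0,0,34],[0,0,0,0,0,0,0],[0,0,0,0,0,0,0],[0,0,0,0,0,0,0],[0,0,0,0,0,0,0]]' 35
python3 -m pendant '[[0,0,0,0,0,0,0],[0,0,0,0,0,0,0]]' 
python3 - <<'E'
from h import *
st()
# waypoints in pendant units from current bar position
h=np.array([572.7,-260.4,36.5]); e=np.array([.9954,.0958,0]); z=np.array([0,0,1])
def bar(t): return h+192*(-np.cos(t)*e+np.sin(t)*z)+8*(np.sin(t)*e+np.cos(t)*z)
t0=.022
ts=np.r_[t0,np.linspace(.2,1.6,8),1.7]
for a,b in zip(ts[:-1],ts[1:]): print(round(b,2),((bar(b)-bar(a))/300).round(3),bar(b).round(1))
E
```

```text
t: 2.8
position: [383.2, -275.0, 46.8]
orientation: [0.706, -0.034, 0.707, 0.035]
wrist_force: [0.3, 0.6, -0.0]
width: 34.1
t: 3.22
position: [381.9, -276.7, 50.7]
orientation: [0.705, -0.034, 0.707, 0.034]
wrist_force: [-7.5, -2.1, -3.9]
width: 8.6
t: 3.38
position: [381.9, -276.7, 50.8]
orientation: [0.705, -0.034, 0.707, 0.035]
wrist_force: [-8.2, -1.3, -3.4]
width: 8.7
t 3.38 pos [ 381.9 -276.7   50.8] x [-0.003  0.001 -1.   ] z [ 0.995  0.096 -0.003] F [-8.2 -1.3 -3.4] w 8.7 q [-0.18  0.19  0.81  2.11 -0.17  0.91  0.82]
0.2 [0.017 0.002 0.113] [ 387.  -278.3   82.5]
0.4 [0.043 0.004 0.121] [ 399.8 -277.   118.6]
0.6 [0.066 0.006 0.11 ] [ 419.5 -275.1  151.5]
0.8 [0.086 0.008 0.094] [ 445.3 -272.7  179.8]
1.0 [0.103 0.01  0.075] [ 476.1 -269.7  202.4]
1.2 [0.116 0.011 0.053] [ 510.9 -266.4  218.4]
1.4 [0.124 0.012 0.029] [ 548.1 -262.8  227.1]
1.6 [0.127 0.012 0.004] [ 586.2 -259.1  228.2]
1.7 [ 0.063  0.006 -0.008] [ 605.2 -257.3  225.9]
```

```bash
python3 -m pendant '[[0.005,0,0.053,0,0,0,0],[0.017,0.002,0.113,0,0,0,0],[0.036,0.004,0.175,0,0,0,0],[0.06,0.006,0.234,0,0,0,0],[0.06,0.006,0.234,0,0,0,0]]'
python3 -m pendant '[[0.03,0.003,0.057,0,0,0,0],[0.066,0.006,0.11,0,0,0,0],[0.108,0.01,0.159,0,0,0,0],[0.152,0.014,0.204,0,0,0,0],[0.152,0.014,0.204,0,0,0,0]]'
python3 -c "from h import *;st();save('scene','s1')"
```

```text
t: 3.8
position: [401.3, -274.8, 124.4]
orientation: [0.706, -0.034, 0.707, 0.035]
wrist_force: [-11.2, 1.4, 5.4]
width: 8.4
t: 4.22
position: [447.9, -270.2, 186.6]
orientation: [0.706, -0.034, 0.706, 0.035]
wrist_force: [-13.4, 4.6, 15.5]
width: 8.4
t 4.22 pos [ 447.9 -270.2  186.6] x [-0.     0.002 -1.   ] z [0.995 0.098 0.   ] F [-13.4   4.6  15.5] w 8.4 q [-0.25  0.1   0.8   1.87 -0.08  1.2   0.67]
```

View pics/s1.png

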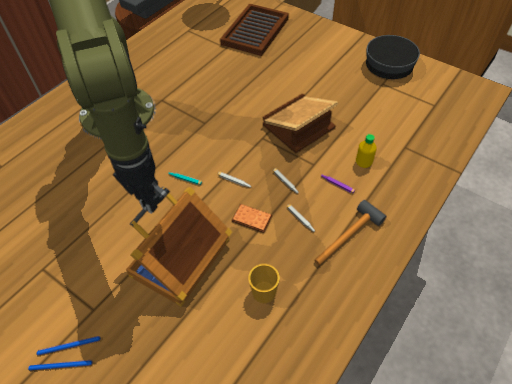

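The scene view shows the lid about half open with the bar in the jaws at (150,200). The blue lining is visible. Continuing the arc.

```bash
python3 -m pendant '[[0.043,0.005,0.044,0,0,0,0],[0.096,0.01,0.081,0,0,0,0],[0.155,0.015,0.108,0,0,0,0],[0.214,0.021,0.132,0,0,0,0],[0.214,0.021,0.132,0,0,0,0]]'
python3 -m pendant '[[0.062,0.006,0.018,0,0,0,0],[0.124,0.012,0.03,0,0,0,0],[0.188,0.018,0.034,0,0,0,0],[0.25,0.024,0.033,0,0,0,0],[0.25,0.024,0.033,0,0,0,0]]'
python3 -m pendant '[[0.034,0.003,-0.002,0,0,0,0],[0.063,0.006,-0.008,0,0,0,0],[0.063,0.006,-0.008,0,0,0,0],[0.063,0.006,-0.008,0,0,0,0]]'
python3 -c "from h import *;st();save('scene','s2');save('top','t2')"
```

```text
t: 4.68
position: [515.9, -263.4, 226.2]
orientation: [0.709, -0.036, 0.704, 0.035]
wrist_force: [-1.9, 2.0, 8.2]
width: 8.5
t: 5.1
position: [591.7, -255.8, 235.0]
orientation: [0.709, -0.037, 0.703, 0.034]
wrist_force: [2.7, 1.9, 5.3]
width: 8.3
t: 5.43
position: [608.2, -254.2, 232.3]
orientation: [0.709, -0.035, 0.703, 0.035]
wrist_force: [2.7, 2.2, 5.0]
width: 8.5
t 5.43 pos [ 608.2 -254.2  232.3] x [ 0.008 -0.    -1.   ] z [0.995 0.098 0.008] F [2.7 2.2 5. ] w 8.5 q [-0.2   0.41  0.74  1.48 -0.28  1.36  0.66]
```

View pics/s2.png

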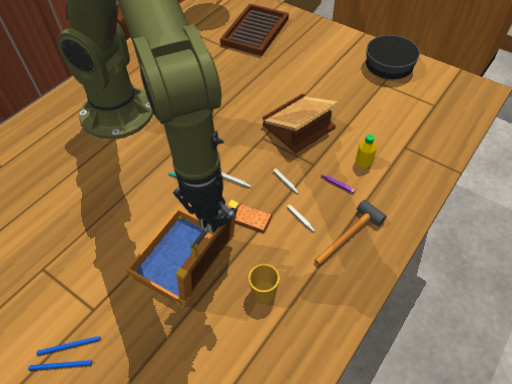

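View pics/t2.png

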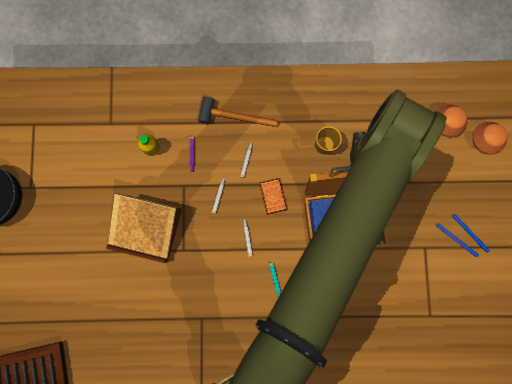

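The lid leans back past upright and the empty blue case is visible at (175,250) in the scene. Now release and lift away.

```bash
python3 -m pendant '[[0,0,0,0,0,0,32],[0,0,0,0,0,0,32],[0,0,0,0,0,0,32],[0,0,0,0,0,0,32]]'
python3 -m pendant '[[0,0,0.3,0,0,0,32],[0,0,0.3,0,0,0,32],[0,0,0.3,0,0,0,32],[-0.2,0.3,0.3,0,0,0,32],[-0.2,0.3,0.3,0,0,0,32]]'
python3 -m pendant '[[-0.2,0.65,0,0,0,0,32],[-0.2,0.65,0,0,0,0,32],[-0.2,0.65,0,0,0,0,32],[-0.2,0.65,0,0,0,0,32],[-0.2,0.65,0,0,0,0,32]]'
python3 - <<'E'
from h import *
st();save('scene','s3',scale=1.5)
f=save('top','t3',scale=1.5);np.save("t3.npy",f,allow_pickle=True)
E
```

```text
t: 5.87
position: [605.5, -255.0, 228.4]
orientation: [0.706, -0.034, 0.706, 0.034]
wrist_force: [-0.4, -0.5, -0.1]
width: 32.0
t: 6.28
position: [559.2, -187.9, 317.5]
orientation: [0.706, -0.034, 0.707, 0.031]
wrist_force: [-0.4, 1.3, -0.1]
width: 31.9
t: 6.7
position: [498.5, 11.8, 318.2]
orientation: [0.707, -0.034, 0.706, 0.035]
wrist_force: [0.9, 0.9, -0.6]
width: 32.3
t 6.7 pos [498.5  11.8 318.2] x [ 0.001  0.001 -1.   ] z [0.995 0.098 0.001] F [ 0.9  0.9 -0.6] w 32.3 q [-0.66 -0.05  0.57  1.72  0.03  1.46 -0.  ]
```

View pics/t3.png

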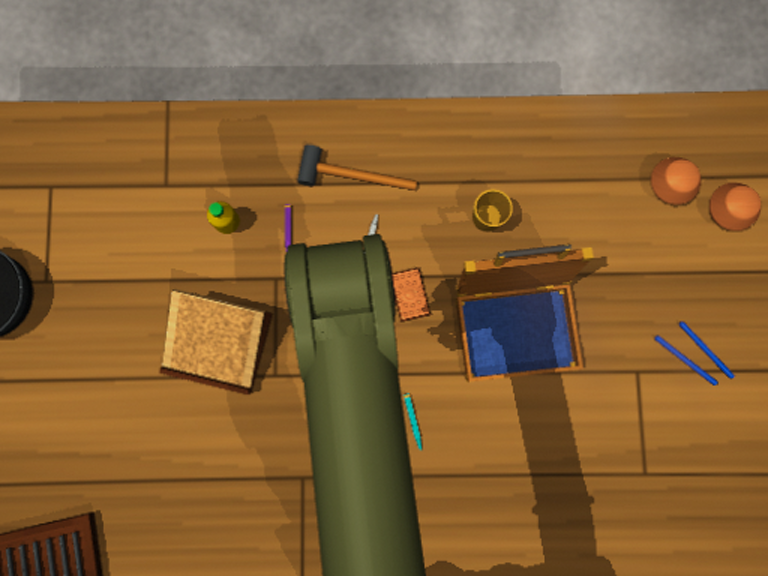

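View pics/s3.png

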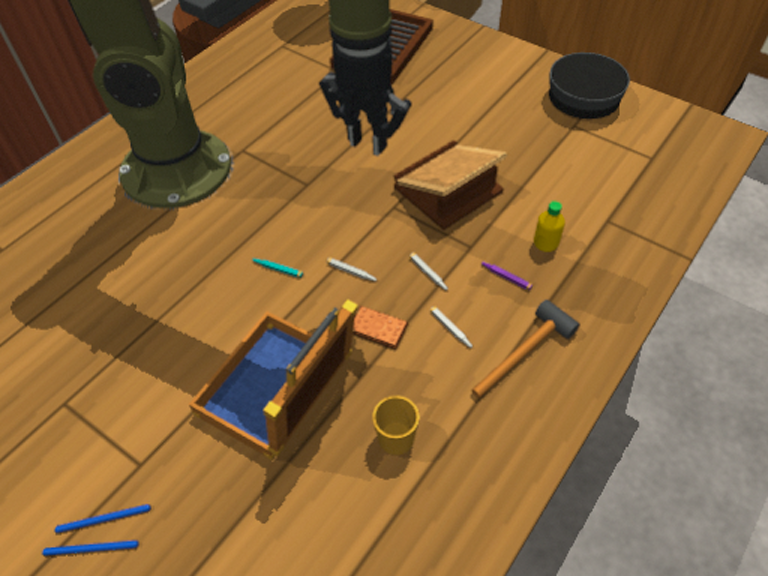

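Both views show the lid staying open, the bar at (530,252) top, and all three punches where they were. Measuring again with the wrist camera and the scene camera.

```bash
cat > pm.py <<'E'
from h import *
def punches(f,z=6,amin=60,zmask=True):
    hsv=cv2.cvtColor(f["pixels"],cv2.COLOR_RGB2HSV).astype(int);H,S,V=hsv[...,0],hsv[...,1],hsv[...,2]
    vv,uu=np.mgrid[0:384,0:512]; A=depthpt(f,np.c_[uu.ravel(),vv.ravel()]).reshape(384,512,3)
    reg=(A[...,2]>-6)&(A[...,2]<45)&(A[...,0]>330)&(A[...,0]<850)&(abs(A[...,1])<420)
    m=((S<70)&(V>110)&reg).astype(np.uint8)
    n,l,s,c=cv2.connectedComponentsWithStats(m); out=[]
    for i in range(1,n):
        if s[i,4]<amin: continue
        v,u=np.where(l==i); P=onplane(f,np.c_[u,v],z)[:,:2]
        c0=P.mean(0); w,V2=np.linalg.eigh(np.cov((P-c0).T)); d=V2[:,1]; t=(P-c0)@d
        lo,hi=t.min(),t.max()
        # band: yellowish-sat pixels just outside ends vs wood
        sc=[]
        for sg,e in((-1,lo),(1,hi)):
            w_=np.abs((P-c0)@V2[:,0])[(t*sg>abs(e)-14)]; sc.append(np.percentile(w_,90) if len(w_) else 0)
        band=-1 if sc[0]>sc[1] else 1   # blunt end carries the band
        end=(lo if band<0 else hi)
        tip=(hi if band<0 else lo)
        side=(P-c0)@V2[:,0]; mid=c0+d*(tip+end+band*9)/2+V2[:,0]*(np.percentile(side,2)+np.percentile(side,98))/2
        a=np.degrees(np.arctan2(*(d[::-1])))%180
        out.append((mid,a)); print("px",c[i].round(),"n",s[i,4],"mid",mid.round(1),"ang",round(a,1),"len",round(hi-lo,1),"band dir",(band*d).round(2),"sc",np.round(sc,1),"z",np.median(A[l==i][:,2]).round(1))
    return out
E
python3 - <<'E'
from pm import *
f=save("wrist","w3",scale=1.5); punches(f)
g=bot.grab_frame("scene"); print("scene"); punches(g)
t=np.load("t3.npy",allow_pickle=True).item(); print("top");punches(t)
c=np.array([[467,380],[583,367]])/1.5; print(onplane(t,c,36).round(1))
E
```

```text
px [326. 110.] n 638 mid [574.   72.6] ang 163.4 len 94.1 band dir [-0.96  0.28] sc [3.2 5. ] z 9.1
px [227. 161.] n 622 mid [457.3  -5.1] ang 8.9 len 94.5 band dir [-0.99 -0.15] sc [3.5 5.2] z 9.0
px [391. 179.] n 555 mid [672.9  -5.4] ang 164.5 len 92.9 band dir [-0.96  0.27] sc [3.2 5. ] z 9.1
scene
px [286. 181.] n 109 mid [573.7  74. ] ang 163.3 len 94.1 band dir [-0.96  0.29] sc [3.2 4.4] z 8.9
px [234. 179.] n 107 mid [458.2  -3.8] ang 7.6 len 93.0 band dir [-0.99 -0.13] sc [4.1 4.6] z 8.5
px [301. 218.] n 131 mid [672.8  -3.7] ang 163.9 len 94.7 band dir [-0.96  0.28] sc [4.1 4.4] z 8.8
top
[[ 414.7 -173.3   36. ]
 [ 435.  -375.3   36. ]]
```

View pics/w3.png

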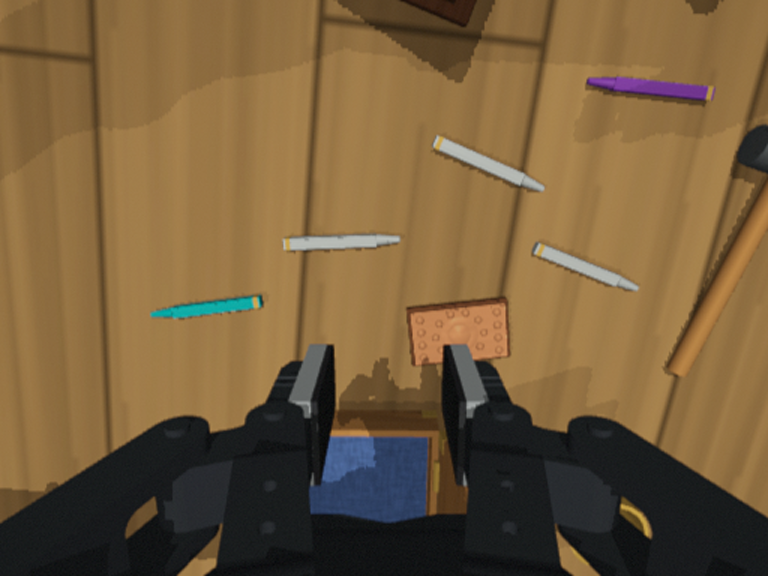

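The wrist view shows the three steel punches at (340,242), (490,163) and (585,266), with turquoise and purple apart and the panel at (458,332). Going for the near punch first, with the jaws across it and the camera on the robot's side.

```bash
python3 -m pendant '[[-0.136,-0.054,-0.1,0,0,0.69,32],[-0.136,-0.054,-0.1,0,0,0.69,32],[-0.136,-0.054,-0.1,0,0,0.69,32],[-0.136,-0.054,-0.1,0,0,0.69,32],[-0.136,-0.054,-0.1,0,0,0.69,32]]'
python3 -m pendant '[[0,0,-0.1,0,0,0.69,32],[0,0,-0.1,0,0,0.69,32],[0,0,-0.1,0,0,0.69,32],[0,0,-0.1,0,0,0.69,32],[0,0,-0.1,0,0,0.69,32]]'
python3 -m pendant '[[0,0,-0.2,0,0,0.68,32],[0,0,-0.2,0,0,0.68,32],[0,0,-0.2,0,0,0.68,32],[0,0,-0.2,0,0,0.68,32],[0,0,-0.2,0,0,0.68,32]]'
python3 - <<'E'
from pm import *
st(); f=save("wrist","w4",scale=1.5); punches(f)
E
```

```text
t: 7.32
position: [459.0, -9.1, 287.8]
orientation: [0.671, -0.223, 0.671, 0.223]
wrist_force: [0.2, -0.7, -0.7]
width: 32.0
t: 7.73
position: [459.2, -9.0, 257.8]
orientation: [0.587, -0.394, 0.587, 0.394]
wrist_force: [0.3, 0.4, -0.3]
width: 32.0
t: 8.15
position: [459.0, -9.1, 197.5]
orientation: [0.462, -0.535, 0.463, 0.535]
wrist_force: [-0.3, 0.8, 0.0]
width: 32.1
t 8.15 pos [459.   -9.1 197.5] x [-0.001 -0.001 -1.   ] z [-0.145  0.989 -0.001] F [-0.3  0.8  0. ] w 32.1 q [-0.78 -0.1   0.71  1.99  0.07  1.23  1.62]
px [263. 166.] n 997 mid [458.2  -4.7] ang 8.4 len 93.5 band dir [-0.99 -0.15] sc [2.8 4.6] z 9.3
px [ 35. 236.] n 78 mid [ 560.3 -213.9] ang 95.9 len 69.2 band dir [-0.1   0.99] sc [0.3 0.6] z 5.6
px [339. 256.] n 68 mid [534.5  83.8] ang 29.1 len 14.2 band dir [-0.87 -0.49] sc [3.2 3.2] z 9.4
px [245. 335.] n 186 mid [641.7   4.4] ang 162.6 len 25.6 band dir [-0.95  0.3 ] sc [4.5 4.6] z 9.3
```

View pics/w4.png

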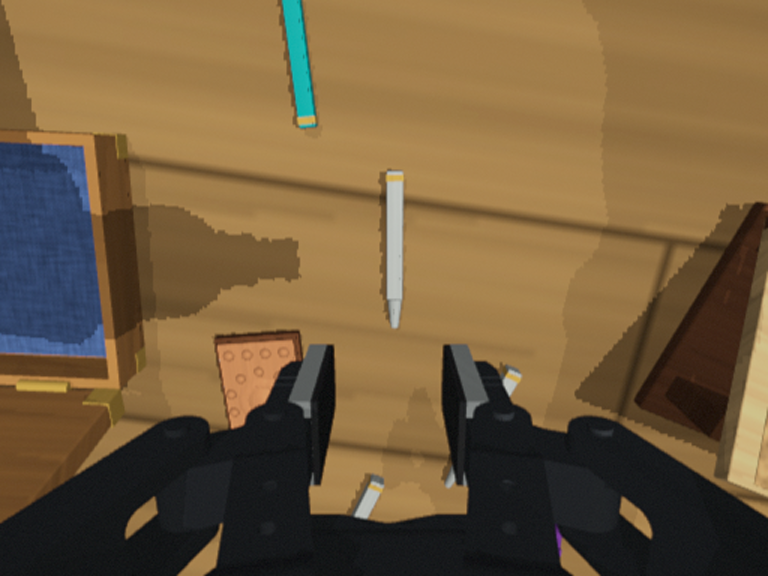

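The punch sits at (395,245), upright in the picture and in line with the jaws. Lower and grip.

```bash
python3 -m pendant '[[-0.003,0.015,-0.3,0,0,0,32],[-0.003,0.015,-0.4,0,0,0,32],[-0.003,0.015,-0.5,0,0,0,32],[-0.003,0.015,-0.585,0,0,0,32],[-0.003,0.015,-0.585,0,0,0,32]]'
python3 -m pendant '[[0,0,0,0,0,0,32],[0,0,0,0,0,0,32],[0,0,0,0,0,0,0],[0,0,0,0,0,0,0],[0,0,0,0,0,0,0]]' 60
python3 -m pendant '[[0,0,0,0,0,0,0],[0,0,0,0,0,0,0],[0,0,0,0,0,0,0]]' 
python3 -m pendant '[[0,0,0.2,0,0,0,0],[0,0,0.3,0,0,0,0],[0,0,0.4,0,0,0,0],[0,0,0.4,0,0,0,0],[0,0,0.4,0,0,0,0]]' 
python3 - <<'E'
from pm import *
st(); f=save("wrist","w5",scale=1.5)
E
```

```text
t: 8.62
position: [453.4, -4.6, 17.2]
orientation: [0.46, -0.532, 0.467, 0.535]
wrist_force: [-1.7, 0.2, -0.1]
width: 31.7
t: 9.03
position: [460.6, -1.9, 25.2]
orientation: [-0.464, 0.536, -0.461, -0.534]
wrist_force: [-1.0, -1.7, 5.9]
width: 5.9
t: 9.28
position: [460.6, -1.9, 25.2]
orientation: [-0.464, 0.536, -0.461, -0.534]
wrist_force: [-1.3, -0.7, 6.0]
width: 5.9
t: 9.7
position: [460.6, -1.5, 146.3]
orientation: [-0.466, 0.536, -0.46, -0.534]
wrist_force: [0.0, -0.3, -0.7]
width: 6.0
t 9.7 pos [460.6  -1.5 146.3] x [ 0.008  0.004 -1.   ] z [-0.144  0.99   0.003] F [ 0.  -0.3 -0.7] w 6.0 q [-0.81 -0.04  0.76  2.06  0.03  1.1   1.65]
```

View pics/w5.png

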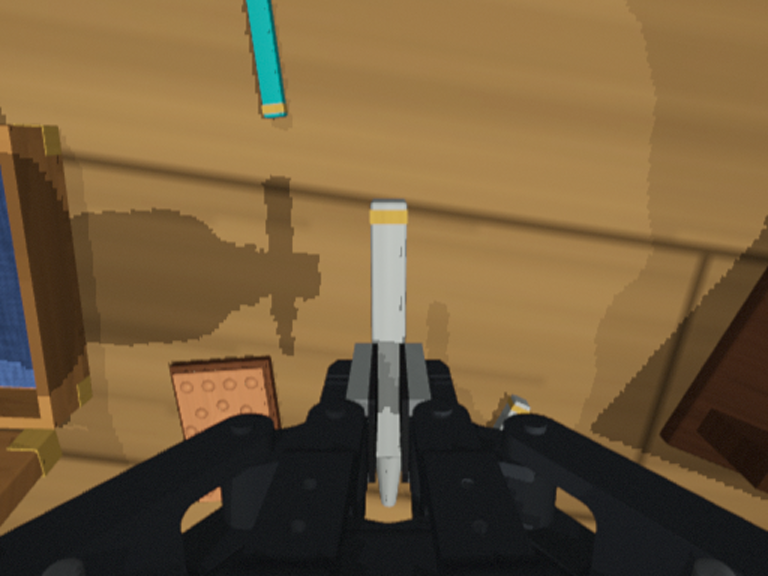

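The punch is held by its middle, with the band at (388,215). Before carrying it, I check the fingertip reach and how deep it sits in the pads.

```bash
python3 - <<'E'
from h import *
print(bot.tip_reach)
f=bot.grab_frame("scene"); o=bot.get_obs(); p=proj(f,o["position"])[0]; print(p)
u,v=p.astype(int); cv2.imwrite("pics/s5.png",cv2.resize(f["pixels"][max(v-45,0):v+45,u-60:u+60,::-1],None,fx=6,fy=6,interpolation=cv2.INTER_CUBIC))
w=bot.grab_frame("wrist"); print(depthpt(w,[[258,150],[258,180],[258,200]]).round(1))
E
```

```text
17.0
[230.81881628 143.82768005]
[[413.2  -8.  127.1]
 [425.5  -6.3 128.3]
 [434.7  -4.9 126.8]]
```

View pics/s5.png

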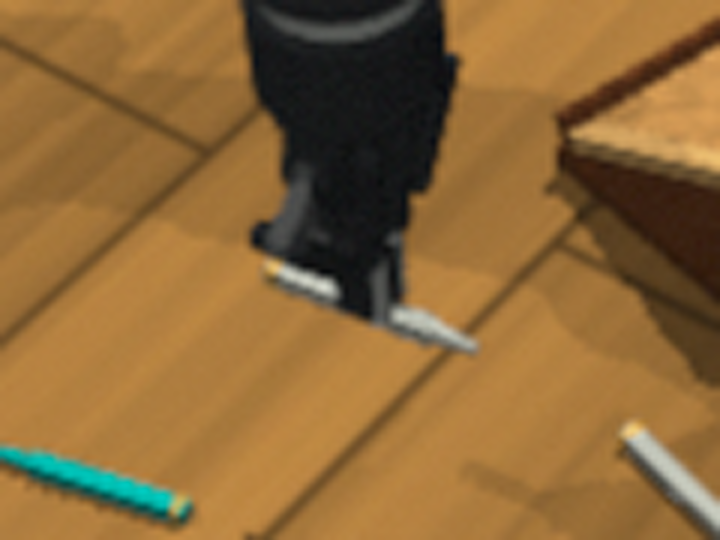

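```bash
python3 -m pendant '[[0.07,-0.6,0.04,0,0,-0.06,0],[0.07,-0.6,0.04,0,0,-0.06,0],[0.07,-0.6,0.04,0,0,-0.06,0],[0.07,-0.6,0.04,0,0,-0.06,0],[0.07,-0.6,0.04,0,0,-0.06,0]]'
python3 -m pendant '[[0.073,-0.434,0,0,0,0,0],[0.073,-0.434,0,0,0,0,0],[0.073,-0.434,0,0,0,0,0],[0.073,-0.434,0,0,0,0,0],[0.073,-0.434,0,0,0,0,0]]'
python3 - <<'E'
from pm import *
st(); f=save("wrist","w6",scale=1.5); save("scene","s6",crop=(60,120,310,300),scale=3)
E
```

```text
t: 10.27
position: [477.9, -188.8, 154.4]
orientation: [-0.476, 0.523, -0.478, -0.521]
wrist_force: [0.3, 0.2, -0.9]
width: 6.1
t: 10.68
position: [498.5, -316.6, 152.9]
orientation: [0.475, -0.522, 0.479, 0.522]
wrist_force: [-0.9, 0.4, -1.0]
width: 5.9
t 10.68 pos [ 498.5 -316.6  152.9] x [-0.004 -0.003 -1.   ] z [-0.09   0.996 -0.003] F [-0.9  0.4 -1. ] w 5.9 q [-0.27  0.38  0.97  1.75 -0.33  1.19  2.45]
```

View pics/w6.png

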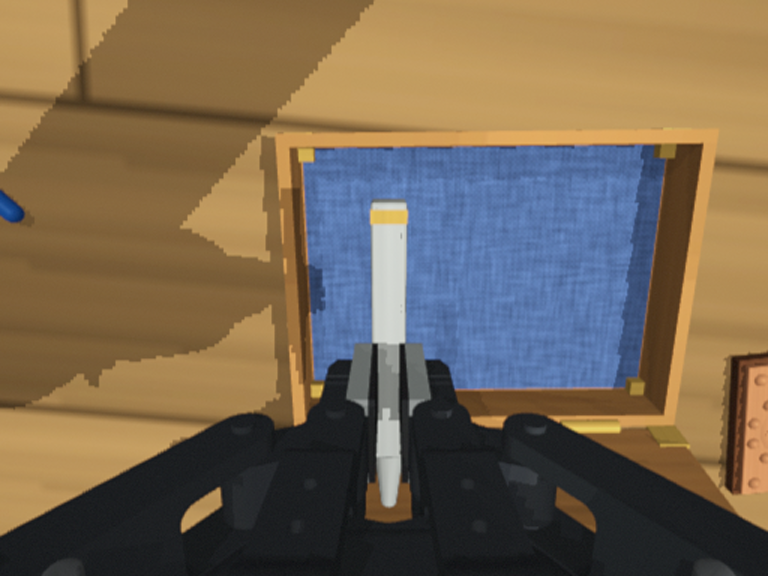

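View pics/s6.png

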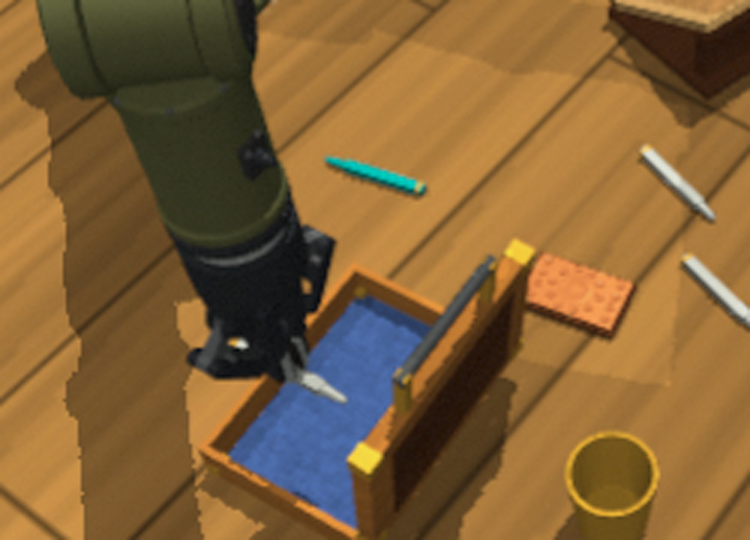

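The wrist view shows the punch over the left part of the blue compartment, clear of the walls; the scene view agrees. Lower and release.

```bash
python3 -m pendant '[[0.025,0.01,-0.1,0,0,0,0],[0.025,0.01,-0.2,0,0,0,0],[0.025,0.01,-0.3,0,0,0,0],[0.025,0.01,-0.36,0,0,0,0],[0.025,0.01,-0.385,0,0,0,0]]'
python3 -m pendant '[[0,0,0,0,0,0,0],[0,0,0,0,0,0,0],[0,0,0,0,0,0,28],[0,0,0,0,0,0,28],[0,0,0,0,0,0,28]]'
python3 -m pendant '[[0,0,0,0,0,0,28],[0,0,0.2,0,0,0,28],[0,0,0.3,0,0,0,28],[0,0,0.4,0,0,0,28],[0,0,0.4,0,0,0,28]]'
python3 - <<'E'
from pm import *
st(); f=save("wrist","w7",scale=1.5); punches(f,z=16)
E
```

```text
t: 11.2
position: [507.2, -304.8, 35.6]
orientation: [0.474, -0.522, 0.474, 0.527]
wrist_force: [-0.8, 0.7, -0.7]
width: 6.1
t: 11.62
position: [509.5, -309.6, 40.5]
orientation: [-0.475, 0.525, -0.475, -0.523]
wrist_force: [-0.3, -0.7, 0.3]
width: 28.2
t: 12.03
position: [511.9, -312.7, 167.0]
orientation: [-0.477, 0.528, -0.474, -0.519]
wrist_force: [1.6, -0.4, 0.1]
width: 28.3
t 12.03 pos [ 511.9 -312.7  167. ] x [ 0.012 -0.005 -1.   ] z [-0.096  0.995 -0.006] F [ 1.6 -0.4  0.1] w 28.3 q [-0.28  0.38  0.97  1.72 -0.33  1.21  2.44]
px [264. 166.] n 1380 mid [ 502.6 -309.5] ang 5.6 len 99.2 band dir [-1.  -0.1] sc [3.4 4.9] z 15.3
px [258. 235.] n 62 mid [ 565.7 -312.6] ang 95.6 len 52.9 band dir [ 0.1 -1. ] sc [0. 0.] z 5.4
px [370. 235.] n 74 mid [ 556.2 -216.1] ang 95.6 len 63.1 band dir [ 0.1 -1. ] sc [0. 0.] z 5.6
```

View pics/w7.png

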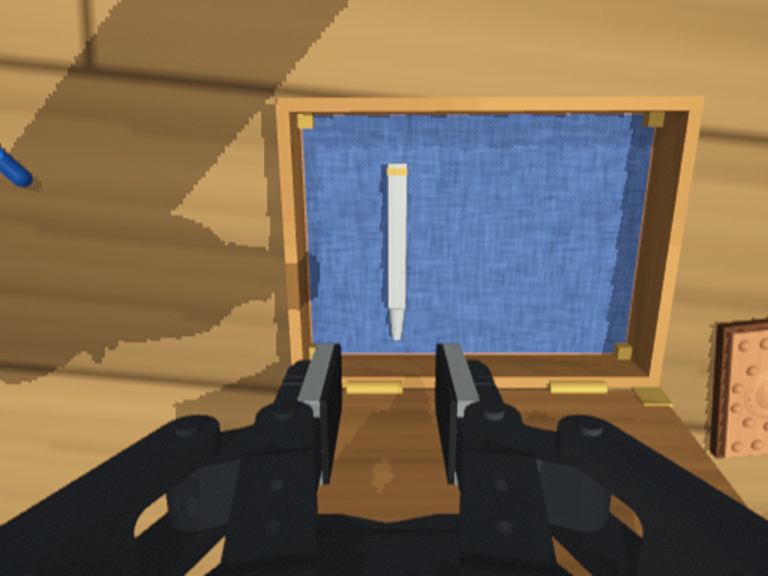

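Punch 1 lies flat inside at (397,250), clear of the walls. Next, the punch at about (574,73).

```bash
python3 -m pendant '[[-0.05,0.6,0.2,0,0,-0.25,32],[-0.05,0.6,0.2,0,0,-0.25,32],[-0.05,0.6,0.2,0,0,-0.25,32],[-0.05,0.6,0.2,0,0,-0.25,32],[-0.05,0.6,0.2,0,0,-0.25,32]]'
python3 -m pendant '[[0.26,0.6,0,0,0,-0.243,32],[0.26,0.6,0,0,0,-0.243,32],[0.26,0.6,0,0,0,-0.243,32],[0.26,0.6,0,0,0,-0.243,32],[0.26,0.6,0,0,0,-0.243,32]]'
python3 - <<'E'
from pm import *
st(); f=save("wrist","w8",scale=1.5); punches(f)
E
```

```text
t: 12.5
position: [492.9, -125.7, 218.8]
orientation: [0.524, -0.475, 0.523, 0.476]
wrist_force: [1.5, 0.9, -0.1]
width: 31.8
t: 12.92
position: [571.8, 55.8, 217.9]
orientation: [0.566, -0.423, 0.566, 0.424]
wrist_force: [0.6, 1.0, 0.2]
width: 32.0
t 12.92 pos [571.8  55.8 217.9] x [-0.001  0.001 -1.   ] z [0.282 0.959 0.001] F [0.6 1.  0.2] w 32.0 q [-0.93  0.24  0.92  1.71 -0.2   1.29  1.32]
px [275. 160.] n 920 mid [574.2  72.8] ang 163.2 len 93.5 band dir [-0.96  0.29] sc [2.7 4.8] z 9.2
px [231. 266.] n 720 mid [673.3  -5.3] ang 164.4 len 92.1 band dir [-0.96  0.27] sc [3.3 4.8] z 9.2
```

View pics/w8.png

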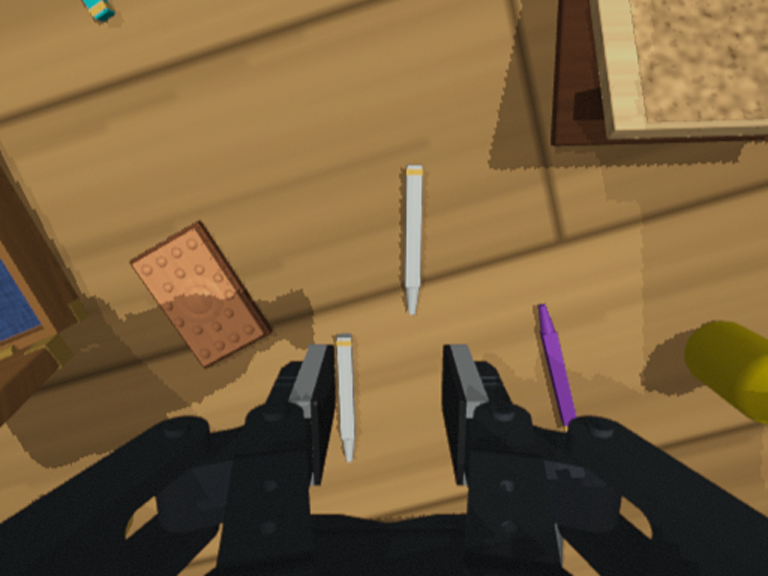

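Punch at (413,240) centre, aligned with the jaws. Lower and grip.

```bash
python3 -m pendant '[[0.008,0.057,-0.3,0,0,0,32],[0.008,0.057,-0.3,0,0,0,32],[0.008,0.057,-0.45,0,0,0,32],[0.008,0.057,-0.55,0,0,0,32],[0.008,0.057,-0.645,0,0,0,32]]'
python3 -m pendant '[[0,0,0,0,0,0,32],[0,0,0,0,0,0,32],[0,0,0,0,0,0,0],[0,0,0,0,0,0,0],[0,0,0,0,0,0,0]]' 60
python3 -m pendant '[[0,0,0,0,0,0,0],[0,0,0,0,0,0,0],[0,0,0,0,0,0,0]]' 
python3 -m pendant '[[0,0,0.2,0,0,0,0],[0,0,0.3,0,0,0,0],[0,0,0.4,0,0,0,0],[0,0,0.4,0,0,0,0],[0,0,0.4,0,0,0,0]]' 
python3 - <<'E'
from pm import *
st(); f=save("wrist","w9",scale=1); punches(f)
E
```

```text
t: 13.38
position: [570.9, 67.5, 21.0]
orientation: [0.565, -0.422, 0.569, 0.423]
wrist_force: [-0.3, 0.3, 0.0]
width: 31.6
t: 13.8
position: [575.5, 68.4, 27.8]
orientation: [0.568, -0.423, 0.566, 0.422]
wrist_force: [-0.1, 0.5, 0.7]
width: 0.2
t: 14.05
position: [575.0, 68.2, 27.1]
orientation: [0.568, -0.423, 0.566, 0.422]
wrist_force: [-1.1, 0.6, 7.2]
width: -0.4
t: 14.47
position: [575.5, 68.0, 148.3]
orientation: [0.569, -0.423, 0.565, 0.422]
wrist_force: [-0.0, 0.7, -1.0]
width: 0.3
t 14.47 pos [575.5  68.  148.3] x [ 0.005  0.002 -1.   ] z [0.286 0.958 0.004] F [-0.   0.7 -1. ] w 0.3 q [-0.91  0.33  0.9   1.79 -0.28  1.16  1.35]
px [254. 173.] n 1327 mid [568.7  66.8] ang 163.5 len 85.6 band dir [-0.96  0.28] sc [4.1 4.9] z 9.4
px [207. 254.] n 69 mid [626.8  12.3] ang 82.5 len 11.0 band dir [0.13 0.99] sc [3. 3.] z 8.5
px [208. 271.] n 245 mid [638.5   4.5] ang 156.1 len 22.4 band dir [-0.91  0.41] sc [4.7 5. ] z 9.4
```

View pics/w9.png

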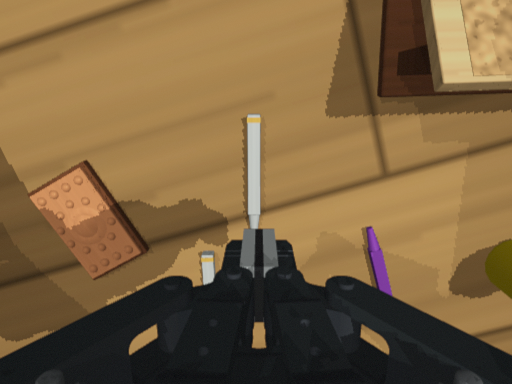

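The grip missed: the tips rode over the punch top at TCP z = 27 and the width went to 0. Tips are 17 ahead, so I must settle lower, around z = 19. The punch still lies at (254,170).

```bash
python3 -m pendant '[[0,-0.05,0.1,0,0,0,32],[0,-0.05,0.1,0,0,0,32],[0,-0.05,0.1,0,0,0,32],[0,-0.05,0.1,0,0,0,32],[0,-0.05,0.1,0,0,0,32]]'
python3 - <<'E'
from pm import *
st(); f=save("wrist","w10",scale=1); punches(f)
E
```

```text
t: 14.93
position: [572.9, 53.4, 173.9]
orientation: [0.566, -0.422, 0.568, 0.423]
wrist_force: [0.1, -0.4, -0.5]
width: 32.1
t 14.93 pos [572.9  53.4 173.9] x [-0.003 -0.    -1.   ] z [ 0.285  0.958 -0.001] F [ 0.1 -0.4 -0.5] w 32.1 q [-0.91  0.29  0.91  1.76 -0.25  1.21  1.35]
px [272. 168.] n 1157 mid [572.4  65.6] ang 163.1 len 94.0 band dir [-0.96  0.29] sc [3.  4.6] z 9.3
px [230. 287.] n 892 mid [673.5  -5.3] ang 164.2 len 92.9 band dir [-0.96  0.27] sc [3.3 4.6] z 9.2
```

```bash
python3 -m pendant '[[0,0.041,-0.2,0,0,0,32],[0,0.041,-0.3,0,0,0,32],[0,0.041,-0.4,0,0,0,32],[0,0.041,-0.5,0,0,0,32],[0,0.041,-0.52,0,0,0,32]]'
python3 -m pendant '[[0,0,0,0,0,0,32],[0,0,0,0,0,0,32],[0,0,0,0,0,0,32],[0,0,0,0,0,0,32]]'
```

```text
t: 15.4
position: [571.1, 65.6, 16.3]
orientation: [0.564, -0.421, 0.569, 0.424]
wrist_force: [-13.4, 1.0, 38.1]
width: 31.8
t: 15.73
position: [573.9, 65.3, 19.4]
orientation: [0.567, -0.423, 0.567, 0.423]
wrist_force: [-0.1, -0.2, -0.3]
width: 31.8
```

```bash
python3 -m pendant '[[0,0,0,0,0,0,0],[0,0,0,0,0,0,0],[0,0,0,0,0,0,0],[0,0,0,0,0,0,0],[0,0,0,0,0,0,0]]' 60
python3 -m pendant '[[0,0,0.1,0,0,0,0],[0,0,0.2,0,0,0,0],[0,0,0.3,0,0,0,0],[0,0,0.4,0,0,0,0],[0,0,0.4,0,0,0,0]]' 
python3 - <<'E'
from pm import *
st(); f=save("wrist","w11",scale=1)
E
```

```text
t: 16.15
position: [574.1, 65.3, 19.9]
orientation: [0.567, -0.423, 0.567, 0.423]
wrist_force: [-0.5, 0.4, 3.8]
width: 7.4
t: 16.57
position: [577.5, 65.0, 145.1]
orientation: [0.57, -0.424, 0.564, 0.421]
wrist_force: [1.4, 0.1, -0.1]
width: 7.9
t 16.57 pos [577.5  65.  145.1] x [ 0.009  0.003 -1.   ] z [0.286 0.958 0.005] F [ 1.4  0.1 -0.1] w 7.9 q [-0.91  0.33  0.9   1.79 -0.29  1.15  1.36]
```

View pics/w11.png

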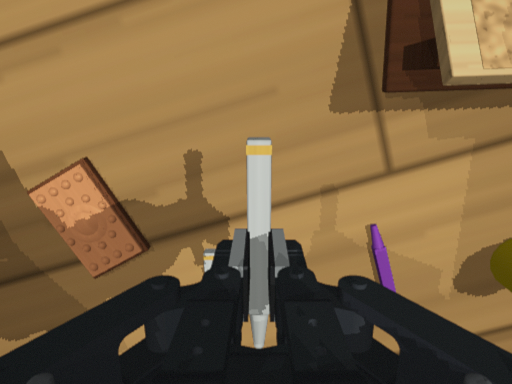

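Held by the middle, band at (259,150). Carry to the middle of the case.

```bash
python3 -m pendant '[[-0.2,-0.3,0.05,0,0,0.25,0],[-0.26,-0.5,0.05,0,0,0.25,0],[-0.26,-0.55,0.05,0,0,0.25,0],[-0.26,-0.55,0.05,0,0,0.25,0],[-0.26,-0.55,0.05,0,0,0.25,0]]'
python3 -m pendant '[[0.01,-0.55,0,0,0,0.24,0],[0.01,-0.55,0,0,0,0.24,0],[0.01,-0.55,0,0,0,0.24,0],[0.01,-0.55,0,0,0,0.24,0],[0.01,-0.55,0,0,0,0.24,0]]'
python3 - <<'E'
from pm import *
st(); f=save("wrist","w12",scale=1)
E
```

```text
t: 17.03
position: [492.5, -105.6, 153.6]
orientation: [0.524, -0.474, 0.525, 0.475]
wrist_force: [-0.5, -0.9, -0.1]
width: 7.7
t: 17.45
position: [496.6, -271.8, 153.8]
orientation: [-0.476, 0.522, -0.479, -0.521]
wrist_force: [-0.2, -0.9, -0.0]
width: 7.9
t 17.45 pos [ 496.6 -271.8  153.8] x [-0.001 -0.005 -1.   ] z [-0.088  0.996 -0.005] F [-0.2 -0.9 -0. ] w 7.9 q [-0.41  0.32  1.02  1.81 -0.3   1.17  2.36]
```

View pics/w12.png

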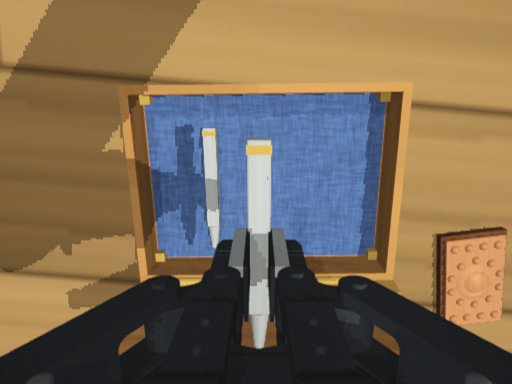

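The held punch is over the middle; punch 1 stays at (210,185). Lower and release.

```bash
python3 -m pendant '[[0.025,0.015,-0.1,0,0,0,0],[0.025,0.015,-0.2,0,0,0,0],[0.025,0.015,-0.3,0,0,0,0],[0.025,0.015,-0.37,0,0,0,0],[0.025,0.015,-0.41,0,0,0,0]]'
python3 -m pendant '[[0,0,-0.01,0,0,0,0],[0,0,-0.01,0,0,0,0],[0,0,-0.01,0,0,0,0],[0,0,-0.01,0,0,0,28],[0,0,-0.01,0,0,0,28]]'
python3 -m pendant '[[0,0,0,0,0,0,28],[0,0,0,0,0,0,28],[0,0,0.2,0,0,0,28],[0,0,0.3,0,0,0,28],[0,0,0.4,0,0,0,28]]'
python3 - <<'E'
from pm import *
st(); f=save("wrist","w13",scale=1);punches(f,z=16)
E
```

```text
t: 17.92
position: [504.2, -258.2, 27.4]
orientation: [0.475, -0.521, 0.476, 0.525]
wrist_force: [-1.0, -0.4, -1.0]
width: 7.7
t: 18.33
position: [507.5, -260.7, 29.8]
orientation: [-0.476, 0.524, -0.475, -0.522]
wrist_force: [-0.6, 0.1, 0.2]
width: 27.5
t: 18.75
position: [506.2, -260.7, 150.4]
orientation: [-0.476, 0.523, -0.476, -0.523]
wrist_force: [1.5, -0.5, -0.1]
width: 28.1
t 18.75 pos [ 506.2 -260.7  150.4] x [-0. -0. -1.] z [-0.094  0.996 -0.   ] F [ 1.5 -0.5 -0.1] w 28.1 q [-0.42  0.34  1.02  1.81 -0.31  1.17  2.36]
px [197. 174.] n 1517 mid [ 504.5 -308.6] ang 5.5 len 95.4 band dir [-1.  -0.1] sc [3.1 5.2] z 15.3
px [259. 178.] n 1524 mid [ 501.8 -260.8] ang 5.5 len 98.9 band dir [-1.  -0.1] sc [3.1 4.8] z 15.2
```

View pics/w13.png

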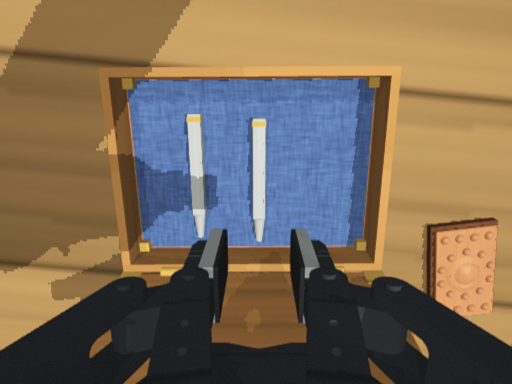

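Two punches lie flat inside, at (197,174) and (260,178). Now the third, at about (673,-5).

```bash
python3 -m pendant '[[-0.05,0.6,0.2,0,0,-0.25,32],[-0.05,0.6,0.2,0,0,-0.25,32],[-0.05,0.6,0.2,0,0,-0.25,32],[-0.05,0.6,0.2,0,0,-0.25,32],[-0.05,0.6,0.2,0,0,-0.25,32]]'
python3 -m pendant '[[0.58,0.19,0,0,0,-0.22,32],[0.58,0.19,0,0,0,-0.22,32],[0.58,0.19,0,0,0,-0.22,32],[0.58,0.19,0,0,0,-0.22,32],[0.58,0.19,0,0,0,-0.22,32]]'
python3 - <<'E'
from pm import *
st(); f=save("wrist","w14",scale=1); punches(f)
E
```

```text
t: 19.22
position: [491.1, -78.1, 209.2]
orientation: [0.525, -0.474, 0.524, 0.474]
wrist_force: [-0.2, 0.6, -0.7]
width: 32.1
t: 19.63
position: [669.1, -19.3, 207.5]
orientation: [0.563, -0.428, 0.562, 0.428]
wrist_force: [-1.6, 0.6, -0.8]
width: 32.0
t 19.63 pos [669.1 -19.3 207.5] x [ 0.001  0.001 -1.   ] z [0.266 0.964 0.001] F [-1.6  0.6 -0.8] w 32.0 q [-0.7   0.54  0.98  1.48 -0.45  1.36  1.61]
px [274. 163.] n 946 mid [672.5  -4.7] ang 164.4 len 94.1 band dir [-0.96  0.27] sc [3.  4.6] z 9.3
```

View pics/w14.png

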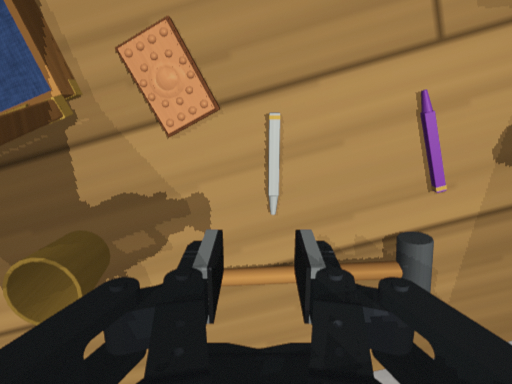

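```bash
python3 -m pendant '[[0.01,0.048,-0.2,0,0,0,32],[0.01,0.048,-0.3,0,0,0,32],[0.01,0.048,-0.4,0,0,0,32],[0.01,0.048,-0.5,0,0,0,32],[0.01,0.048,-0.56,0,0,0,32]]'
python3 -m pendant '[[0,0,-0.03,0,0,0,32],[0,0,-0.05,0,0,0,32],[0,0,-0.065,0,0,0,32],[0,0,-0.07,0,0,0,32],[0,0,-0.07,0,0,0,32]]'
python3 -m pendant '[[0,0,0,0,0,0,32],[0,0,0,0,0,0,32]]'
```

```text
t: 20.1
position: [666.0, -8.4, 36.4]
orientation: [0.562, -0.426, 0.565, 0.428]
wrist_force: [0.3, 0.3, 0.2]
width: 32.0
t: 20.52
position: [669.2, -9.0, 20.6]
orientation: [0.564, -0.427, 0.563, 0.427]
wrist_force: [0.2, 0.3, -0.5]
width: 32.2
t: 20.68
position: [669.2, -9.0, 20.7]
orientation: [0.564, -0.427, 0.563, 0.427]
wrist_force: [0.4, -0.6, 0.1]
width: 32.2
```

```bash
python3 -m pendant '[[0.01,0.014,-0.004,0,0,0,32],[0.01,0.014,-0.004,0,0,0,32],[0.01,0.014,-0.004,0,0,0,0],[0.01,0.014,-0.004,0,0,0,0],[0.01,0.014,-0.004,0,0,0,0]]' 60
python3 -m pendant '[[0,0,0,0,0,0,0],[0,0,0,0,0,0,0],[0,0,0,0,0,0,0]]' 
python3 -m pendant '[[0,0,0.1,0,0,0,0],[0,0,0.2,0,0,0,0],[0,0,0.3,0,0,0,0],[0,0,0.4,0,0,0,0],[0,0,0.5,0,0,0,0]]' 
python3 - <<'E'
from pm import *
st(); f=save("wrist","w15",scale=1)
E
```

```text
t: 21.1
position: [671.6, -4.7, 18.6]
orientation: [0.564, -0.427, 0.563, 0.427]
wrist_force: [0.1, -0.2, 1.1]
width: 8.0
t: 21.35
position: [671.6, -4.7, 18.6]
orientation: [0.564, -0.427, 0.563, 0.427]
wrist_force: [0.8, 0.5, 1.6]
width: 8.3
t: 21.77
position: [670.9, -5.1, 169.2]
orientation: [0.563, -0.427, 0.564, 0.427]
wrist_force: [0.9, -0.1, 0.1]
width: 7.6
t 21.77 pos [670.9  -5.1 169.2] x [-0.001 -0.    -1.   ] z [ 0.271  0.962 -0.001] F [ 0.9 -0.1  0.1] w 7.6 q [-0.71  0.57  0.96  1.52 -0.48  1.3   1.6 ]
```

View pics/w15.png

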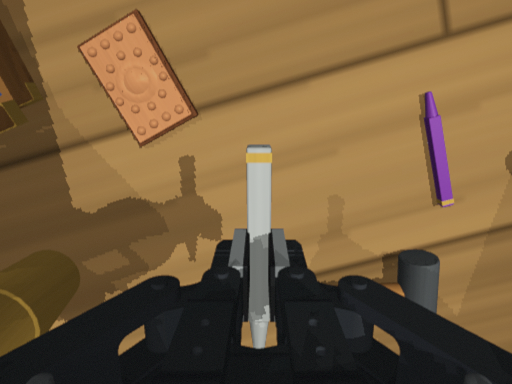

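Held well, band at (259,157). Carry around the lid to the free side of the case.

```bash
python3 -m pendant '[[-0.57,0,0,0,0,0.23,0],[-0.57,0,0,0,0,0.23,0],[-0.57,0,0,0,0,0.23,0],[-0.57,0,0,0,0,0.23,0],[-0.57,-0.1,0,0,0,0.23,0]]'
python3 -m pendant '[[-0.02,-0.61,0,0,0,0.24,0],[-0.02,-0.61,0,0,0,0.24,0],[-0.02,-0.61,0,0,0,0.24,0],[-0.02,-0.61,0,0,0,0.24,0],[-0.02,-0.61,0,0,0,0.24,0]]'
python3 - <<'E'
from pm import *
st(); f=save("wrist","w16",scale=1)
E
```

```text
t: 22.23
position: [492.8, -23.4, 165.4]
orientation: [0.52, -0.475, 0.517, 0.486]
wrist_force: [0.5, 1.5, -2.2]
width: 7.6
t: 22.65
position: [493.0, -222.2, 168.4]
orientation: [-0.476, 0.523, -0.477, -0.522]
wrist_force: [-0.1, 0.0, -0.6]
width: 7.7
t 22.65 pos [ 493.  -222.2  168.4] x [ 0.001 -0.002 -1.   ] z [-0.091  0.996 -0.002] F [-0.1  0.  -0.6] w 7.7 q [-0.63  0.26  1.15  1.86 -0.26  1.18  2.27]
```

View pics/w16.png

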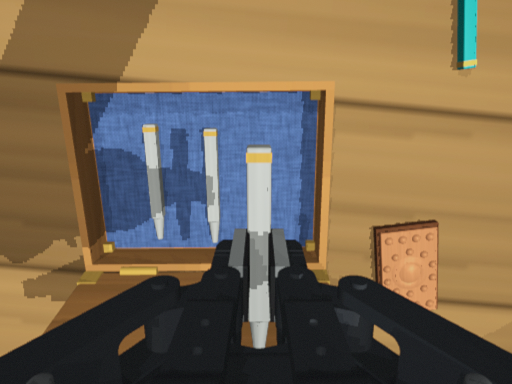

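```bash
python3 -m pendant '[[0.025,0,-0.1,0,0,0,0],[0.025,0,-0.2,0,0,0,0],[0.025,0,-0.3,0,0,0,0],[0.025,0,-0.4,0,0,0,0],[0.025,0,-0.45,0,0,0,0]]'
python3 -m pendant '[[0,0,-0.015,0,0,0,0],[0,0,-0.015,0,0,0,0],[0,0,-0.015,0,0,0,0],[0,0,-0.015,0,0,0,28],[0,0,-0.015,0,0,0,28]]'
python3 -m pendant '[[0,0,0,0,0,0,28],[0,0,0,0,0,0,28],[0,0,0.2,0,0,0,28],[0,0,0.3,0,0,0,28],[0,0,0.4,0,0,0,28]]'
python3 - <<'E'
from pm import *
st(); f=save("wrist","w17",scale=1);punches(f,z=16)
E
```

```text
t: 23.12
position: [499.4, -216.6, 29.6]
orientation: [0.475, -0.521, 0.477, 0.525]
wrist_force: [-1.0, 0.5, -0.6]
width: 8.5
t: 23.53
position: [503.4, -218.1, 30.5]
orientation: [-0.476, 0.524, -0.475, -0.522]
wrist_force: [0.1, -0.4, -0.0]
width: 27.9
t: 23.95
position: [501.6, -218.2, 150.7]
orientation: [-0.476, 0.523, -0.476, -0.523]
wrist_force: [2.0, 0.7, 0.5]
width: 28.1
t 23.95 pos [ 501.6 -218.2  150.7] x [-0.    -0.001 -1.   ] z [-0.094  0.996 -0.   ] F [2.  0.7 0.5] w 28.1 q [-0.6   0.31  1.13  1.86 -0.3   1.16  2.29]
px [137. 115.] n 61 mid [ 458.5 -307.4] ang 97.1 len 12.6 band dir [-0.12  0.99] sc [1.2 1.2] z 15.1
px [202. 120.] n 61 mid [ 457.5 -260.2] ang 103.1 len 12.3 band dir [-0.23  0.97] sc [1.6 1.6] z 15.1
px [142. 172.] n 1536 mid [ 505.  -307.9] ang 4.8 len 93.4 band dir [-1.   -0.08] sc [3.7 5.8] z 15.2
px [258. 183.] n 1563 mid [ 510.2 -217.5] ang 4.3 len 101.1 band dir [1.   0.08] sc [12.3  4.6] z 15.2
px [204. 177.] n 1439 mid [ 502.9 -260.1] ang 5.1 len 92.2 band dir [-1.   -0.09] sc [3.2 5. ] z 15.3
px [151. 247.] n 86 mid [ 564.2 -297.6] ang 96.3 len 66.7 band dir [-0.11  0.99] sc [0.1 0.9] z 5.7
```

View pics/w17.png

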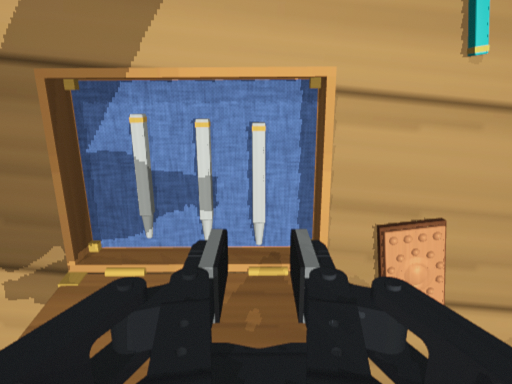

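All three punches lie flat inside the case at (142,172), (204,177) and (258,183). Now rise, turn the jaws along the case's x and go above the bar.

```bash
python3 -m pendant '[[-0.05,0,0.62,0,0,-0.67,34],[-0.05,0,0.62,0,0,-0.67,34],[-0.05,0,0.62,0,0,-0.67,34],[-0.05,0,0.62,0,0,-0.67,34],[-0.05,0,0.62,0,0,-0.67,34]]'
python3 -m pendant '[[0.2,-0.06,0,0,0,-0.67,34],[0.2,-0.06,0,0,0,-0.67,34],[0.2,-0.06,0,0,0,-0.67,34],[0.2,-0.06,0,0,0,-0.67,34],[0.2,-0.06,0,0,0,-0.67,34]]'
python3 -m pendant '[[0.2,-0.06,0,0,0,-0.66,34],[0.2,-0.06,0,0,0,-0.66,34],[0.2,-0.06,0,0,0,-0.66,34],[0.2,-0.06,0,0,0,-0.66,34],[0.2,-0.06,0,0,0,-0.66,34]]'
python3 - <<'E'
from pm import *
st(); f=save("wrist","w18",scale=1);np.save("w18.npy",f,allow_pickle=True); g=save("top","t18"); np.save("t18.npy",g,allow_pickle=True)
E
```

```text
t: 24.42
position: [487.7, -219.4, 339.9]
orientation: [0.599, -0.381, 0.595, 0.378]
wrist_force: [0.8, -0.2, 0.3]
width: 33.8
t: 24.83
position: [547.2, -236.2, 333.8]
orientation: [0.674, -0.212, 0.676, 0.211]
wrist_force: [0.1, 0.6, 0.4]
width: 33.9
t: 25.25
position: [607.1, -254.0, 334.5]
orientation: [0.706, -0.032, 0.707, 0.032]
wrist_force: [-0.2, -0.9, 0.2]
width: 33.9
t 25.25 pos [ 607.1 -254.   334.5] x [-0.001 -0.001 -1.   ] z [ 0.996  0.091 -0.001] F [-0.2 -0.9  0.2] w 33.9 q [-0.42  0.52  1.19  1.32 -0.48  1.61  0.79]
```

View pics/w18.png

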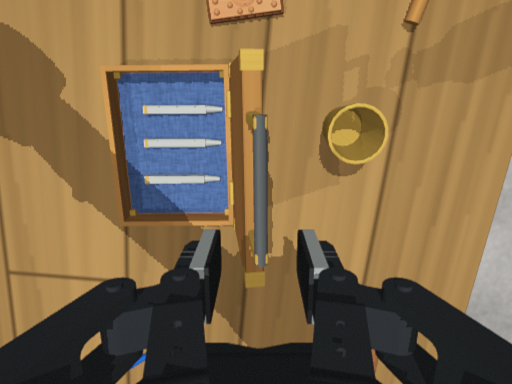

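View pics/t18.png

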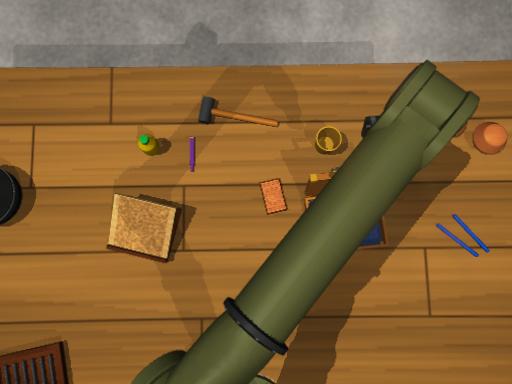

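The wrist view shows the three punches in the case and the bar from (262,115) to (262,265), ahead of the jaws. Joint 3 reads 1.19, near its limit of 1.24, so I will watch it. Locating the bar.

```bash
python3 - <<'E'
from h import *
f=np.load("w18.npy",allow_pickle=True).item()
hsv=cv2.cvtColor(f["pixels"],cv2.COLOR_RGB2HSV).astype(int)
m=np.zeros((384,512),bool); m[130:255,250:274]=True
m&=(hsv[...,1]<70)&(hsv[...,2]<140)
v,u=np.where(m); P=depthpt(f,np.c_[u,v]); P=P[P[:,2]>200]; print(len(P),np.median(P,axis=0),P.min(0),P.max(0),np.percentile(P[:,2],90))
E
```

```text
1629 [ 607.14760317 -252.17440387  229.17146574] [ 598.62556207 -301.72962276  225.24629412] [ 616.57177631 -185.28055783  459.621732  ] 230.28695847493148
```

```bash
python3 -m pendant '[[0,0,-0.1,0,0,0,34],[0,0,-0.2,0,0,0,34],[0,0,-0.3,0,0,0,34],[0,0,-0.36,0,0,0,34],[0,0,-0.36,0,0,0,34]]'
python3 -m pendant '[[0,0,0,0,0,0,34],[0,0,0,0,0,0,34],[0,0,0,0,0,0,0],[0,0,0,0,0,0,0],[0,0,0,0,0,0,0]]' 35
python3 - <<'E'
from h import *
st()
h=np.array([572.7,-260.4,36.5]); e=np.array([.9954,.0958,0]); z=np.array([0,0,1])
def bar(t): return h+192*(-np.cos(t)*e+np.sin(t)*z)+8*(np.sin(t)*e+np.cos(t)*z)
for seg in ([1.71,1.6,1.5,1.4,1.3],[1.3,1.2,1.1,1.0,.9],[.9,.8,.7,.6,.5],[.5,.4,.3,.2,.1],[.1,.05,0]):
    for b in seg[1:]: print(b,((bar(b)-bar(seg[0]))/300).round(3).tolist(),bar(b).round(1))
E
```

```text
t: 25.77
position: [605.2, -251.7, 222.8]
orientation: [0.704, -0.033, 0.708, 0.036]
wrist_force: [0.0, 0.8, -0.9]
width: 34.0
t: 26.18
position: [607.7, -254.3, 228.7]
orientation: [0.707, -0.034, 0.705, 0.033]
wrist_force: [-0.2, -0.4, 5.4]
width: 8.9
t 26.18 pos [ 607.7 -254.3  228.7] x [ 0.003 -0.001 -1.   ] z [0.995 0.095 0.003] F [-0.2 -0.4  5.4] w 8.9 q [-0.44  0.57  1.15  1.49 -0.52  1.42  0.83]
1.6 [-0.07, -0.007, 0.009] [ 586.2 -259.1  228.2]
1.5 [-0.133, -0.013, 0.01] [ 567.1 -260.9  228.6]
1.4 [-0.197, -0.019, 0.005] [ 548.1 -262.8  227.1]
1.3 [-0.26, -0.025, -0.006] [ 529.2 -264.6  223.6]
1.2 [-0.061, -0.006, -0.018] [ 510.9 -266.4  218.4]
1.1 [-0.12, -0.012, -0.041] [ 493.1 -268.1  211.2]
1.0 [-0.177, -0.017, -0.071] [ 476.1 -269.7  202.4]
0.9 [-0.23, -0.022, -0.106] [ 460.1 -271.2  191.9]
0.8 [-0.05, -0.005, -0.04] [ 445.3 -272.7  179.8]
0.7 [-0.095, -0.009, -0.085] [ 431.7 -274.   166.3]
0.6 [-0.136, -0.013, -0.135] [ 419.5 -275.1  151.5]
0.5 [-0.171, -0.016, -0.188] [ 408.8 -276.2  135.6]
0.4 [-0.03, -0.003, -0.056] [ 399.8 -277.   118.6]
0.3 [-0.054, -0.005, -0.116] [ 392.5 -277.7  100.9]
0.2 [-0.073, -0.007, -0.177] [ 387.  -278.3   82.5]
0.1 [-0.085, -0.008, -0.24] [ 383.3 -278.6   63.6]
0.05 [-0.004, -0.0, -0.032] [ 382.2 -278.7   54.1]
0 [-0.006, -0.001, -0.064] [ 381.6 -278.8   44.5]
```

```bash
python3 -m pendant '[[-0.07,-0.007,0.009,0,0,0,0],[-0.133,-0.013,0.01,0,0,0,0],[-0.197,-0.019,0.005,0,0,0,0],[-0.26,-0.025,-0.006,0,0,0,0],[-0.26,-0.025,-0.006,0,0,0,0]]'
python3 -m pendant '[[-0.061,-0.006,-0.018,0,0,0,0],[-0.12,-0.012,-0.041,0,0,0,0],[-0.177,-0.017,-0.071,0,0,0,0],[-0.23,-0.022,-0.106,0,0,0,0],[-0.23,-0.022,-0.106,0,0,0,0]]'
python3 -c "from h import *;st();save('scene','s19',crop=(60,120,310,300),scale=3)"
```

```text
t: 26.6
position: [526.3, -262.5, 226.0]
orientation: [0.707, -0.032, 0.706, 0.033]
wrist_force: [-2.9, -0.8, 4.4]
width: 8.4
t: 27.02
position: [458.1, -269.2, 192.5]
orientation: [0.707, -0.033, 0.706, 0.033]
wrist_force: [-0.6, -4.6, -4.0]
width: 8.3
t 27.02 pos [ 458.1 -269.2  192.5] x [ 0.001  0.    -1.   ] z [0.996 0.092 0.001] F [-0.6 -4.6 -4. ] w 8.3 q [-0.6   0.2   1.21  1.85 -0.2   1.22  0.77]
```

View pics/s19.png

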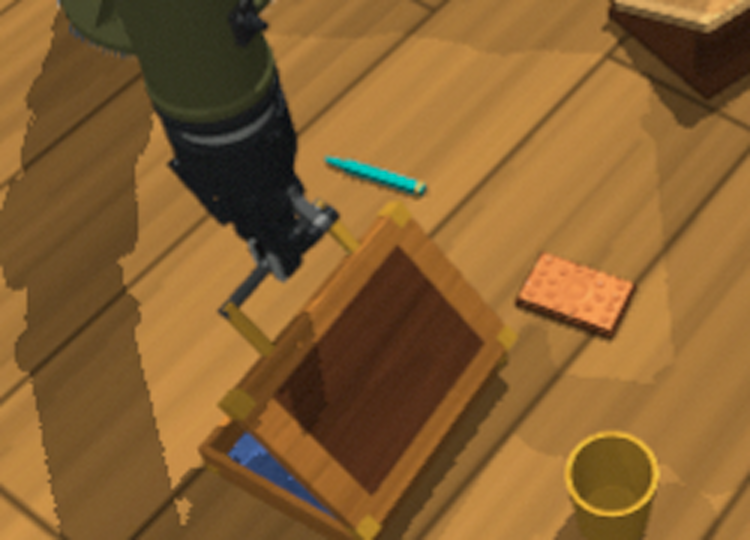

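The lid follows and is half closed, with the bar held at (270,275) in the crop. Joint 3 reads 1.21. Continuing in smaller steps.

```bash
python3 -m pendant '[[-0.05,-0.005,-0.04,0,0,0,0],[-0.095,-0.009,-0.085,0,0,0,0],[-0.136,-0.013,-0.135,0,0,0,0],[-0.171,-0.016,-0.188,0,0,0,0],[-0.171,-0.016,-0.188,0,0,0,0]]'
python3 -c "from h import *;st()"
```

```text
t: 27.48
position: [408.6, -274.0, 136.1]
orientation: [0.707, -0.034, 0.706, 0.032]
wrist_force: [1.8, -4.7, -4.1]
width: 8.4
t 27.48 pos [ 408.6 -274.   136.1] x [ 0.001 -0.002 -1.   ] z [0.996 0.093 0.001] F [ 1.8 -4.7 -4.1] w 8.4 q [-0.6   0.13  1.21  2.01 -0.14  1.09  0.77]
```

```bash
python3 -m pendant '[[-0.03,-0.003,-0.056,0,0,0,0],[-0.054,-0.005,-0.116,0,0,0,0],[-0.073,-0.007,-0.177,0,0,0,0],[-0.085,-0.008,-0.24,0,0,0,0],[-0.085,-0.008,-0.24,0,0,0,0]]'
python3 -m pendant '[[-0.002,0,-0.02,0,0,0,0],[-0.004,0,-0.04,0,0,0,0],[-0.005,0,-0.055,0,0,0,0],[-0.005,0,-0.06,0,0,0,0],[-0.005,0,-0.06,0,0,0,0]]'
python3 -c "from h import *;st()"
```

```text
t: 27.9
position: [383.3, -276.5, 63.4]
orientation: [0.706, -0.035, 0.707, 0.032]
wrist_force: [0.4, -4.0, -2.9]
width: 8.3
t: 28.32
position: [381.7, -276.6, 46.8]
orientation: [0.706, -0.034, 0.707, 0.033]
wrist_force: [-1.6, -5.2, -2.7]
width: 8.7
t 28.32 pos [ 381.7 -276.6   46.8] x [-0.001 -0.003 -1.   ] z [ 0.996  0.095 -0.001] F [-1.6 -5.2 -2.7] w 8.7 q [-0.44  0.28  1.12  2.13 -0.31  0.92  0.95]
```

```bash
python3 -m pendant '[[0,0,-0.01,0,0,0,0],[0,0,-0.02,0,0,0,0],[0,0,-0.02,0,0,0,0],[0,0,-0.02,0,0,0,0]]'
python3 -m pendant '[[0,0,0,0,0,0,30],[0,0,0,0,0,0,30],[0,0,0,0,0,0,30],[0,0,0,0,0,0,30]]'
python3 -m pendant '[[0,0,0.2,0,0,0,30],[0,0,0.4,0,0,0,30],[0,0,0.6,0,0,0,30],[0,0,0.6,0,0,0,30],[0,0,0.6,0,0,0,30]]'
python3 - <<'E'
from h import *
st();f=save('wrist','w20');np.save("w20.npy",f,allow_pickle=True);save('scene','s20',crop=(60,120,310,300),scale=3)
vv,uu=np.mgrid[0:384,0:512]; A=depthpt(f,np.c_[uu.ravel(),vv.ravel()]).reshape(384,512,3)
ex=np.array([.9952,.098]);L=(A[...,:2]-[499.3,-267])@ex; M=(A[...,:2]-[499.3,-267])@np.array([-.098,.9952])
m=(abs(L)<70)&(abs(M)<90)&(A[...,2]>30)&(A[...,2]<100); print(m.sum(),np.polyfit(L[m],A[...,2][m],1))
E
```

```text
t: 28.65
position: [381.6, -276.7, 42.9]
orientation: [0.706, -0.033, 0.707, 0.034]
wrist_force: [-10.4, 1.0, 25.5]
width: 8.4
t: 28.98
position: [382.2, -274.5, 40.7]
orientation: [0.706, -0.034, 0.706, 0.034]
wrist_force: [-0.4, 0.5, -0.5]
width: 29.8
t: 29.4
position: [384.3, -276.2, 226.5]
orientation: [0.71, -0.034, 0.703, 0.034]
wrist_force: [1.4, -0.5, -0.3]
width: 29.6
t 29.4 pos [ 384.3 -276.2  226.5] x [ 0.01   0.001 -1.   ] z [0.995 0.095 0.01 ] F [ 1.4 -0.5 -0.3] w 29.6 q [-0.64 -0.21  1.11  1.94  0.19  1.29  0.51]
30242 [-6.61107814e-04  5.29075086e+01]
```

View pics/s20.png

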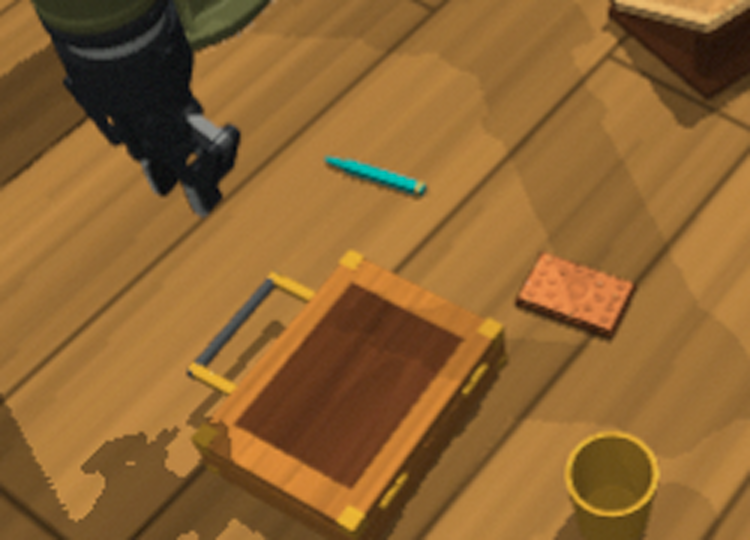

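View pics/w20.png

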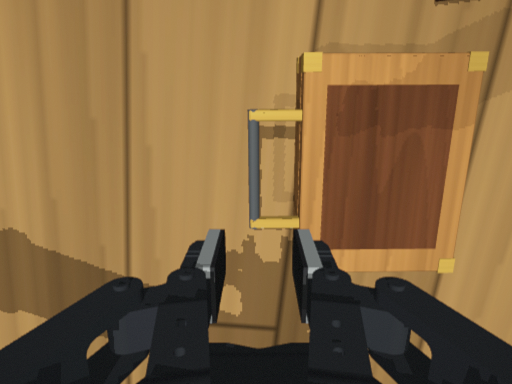

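The lid is shut: fitted tilt is 0.0007 rad and both views show it flush. Now the panel at about (571,-77), at 12.6°.

```bash
python3 -m pendant '[[0.3,0.25,0.05,0,0,0.72,85],[0.3,0.25,0.05,0,0,0.72,85],[0.3,0.25,0.05,0,0,0.72,85],[0.3,0.25,0.05,0,0,0.72,85],[0.3,0.25,0.05,0,0,0.72,85]]'
python3 -m pendant '[[0.3,0.25,0,0,0,0.72,85],[0.3,0.25,0,0,0,0.72,85],[0.3,0.25,0,0,0,0.72,85],[0.3,0.25,0,0,0,0.72,85],[0.3,0.25,0,0,0,0.72,85]]'
python3 -m pendant '[[0,0.1,0,0,0,0.72,85],[0,0.1,0,0,0,0.72,85],[0,0.1,0,0,0,0.72,85],[0,0.1,0,0,0,0.72,85],[0,0.1,0,0,0,0.72,85]]'
cat > pan.py <<'E'
from h import *
def panel(f,z=12):
    hsv=cv2.cvtColor(f["pixels"],cv2.COLOR_RGB2HSV).astype(int);H,S,V=hsv[...,0],hsv[...,1],hsv[...,2]
    vv,uu=np.mgrid[0:384,0:512]; A=depthpt(f,np.c_[uu.ravel(),vv.ravel()]).reshape(384,512,3)
    m=((H<13)&(S>90)&(V>120)&(A[...,0]>420)&(A[...,0]<680)&(A[...,1]>-150)&(A[...,1]<0)&(A[...,2]>7)).astype(np.uint8)
    n,l,s,c=cv2.connectedComponentsWithStats(m); i=1+s[1:,4].argmax(); v,u=np.where(l==i)
    P=onplane(f,np.c_[u,v],z)[:,:2].astype(np.float32); (cx,cy),(w,h),a=cv2.minAreaRect(P); b=cv2.boxPoints(((cx,cy),(w,h),a)); e=b[1]-b[0]; e2=b[2]-b[1]; L=e if np.linalg.norm(e)>np.linalg.norm(e2) else e2
    print("panel px",c[i].round(),len(P),"ctr",round(cx,1),round(cy,1),round(w,1),round(h,1),"ang",round(np.degrees(np.arctan2(L[1],L[0]))%180,1),"z",np.median(A[l==i][:,2]).round(1))
E
python3 - <<'E'
from pan import *
st(); f=save("wrist","w21"); panel(f)
E
```

```text
t: 29.92
position: [472.7, -197.3, 234.0]
orientation: [0.666, -0.233, 0.67, 0.232]
wrist_force: [-0.2, -1.0, -0.0]
width: 84.1
t: 30.33
position: [562.3, -122.2, 232.7]
orientation: [0.574, -0.409, 0.578, 0.41]
wrist_force: [-1.0, -0.4, 0.9]
width: 85.4
t: 30.75
position: [560.8, -94.6, 233.5]
orientation: [0.439, -0.552, 0.441, 0.554]
wrist_force: [-0.7, 0.2, 0.5]
width: 84.6
t 30.75 pos [560.8 -94.6 233.5] x [-0.004 -0.    -1.   ] z [-0.225  0.974  0.   ] F [-0.7  0.2  0.5] w 84.6 q [-0.68  0.21  0.92  1.7  -0.18  1.31  2.07]
panel px [254. 143.] 18 ctr 544.0 -102.3 6.6 4.0 ang 64.2 z 12.3
```

View pics/w21.png

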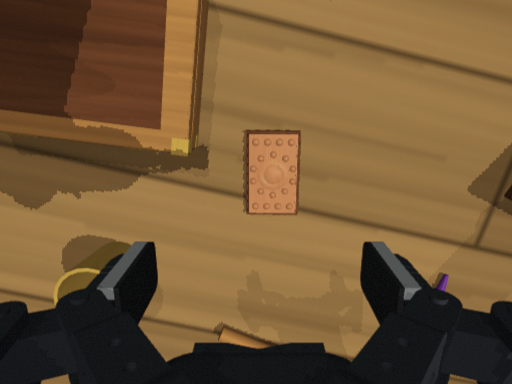

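The panel is at (273,172) in the wrist picture, already parallel to the jaws. My colour limits were too tight, so I use the height instead.

```bash
python3 - <<'E'
from h import *
f=bot.grab_frame("wrist"); 
vv,uu=np.mgrid[0:384,0:512]; A=depthpt(f,np.c_[uu.ravel(),vv.ravel()]).reshape(384,512,3)
m=((A[...,2]>8)&(A[...,2]<18)).astype(np.uint8); m[:, :215]=0; m[230:]=0; m[:,330:]=0
n,l,s,c=cv2.connectedComponentsWithStats(m); i=1+s[1:,4].argmax(); v,u=np.where(l==i)
P=onplane(f,np.c_[u,v],12)[:,:2].astype(np.float32); print(c[i],cv2.minAreaRect(P),np.median(A[l==i][:,2]))
E
```

```text
[272.54890886 172.38485237] ((569.9434814453125, -77.28799438476562), (87.01142883300781, 54.547828674316406), 12.641898155212402) 11.710618746917135
```

```bash
python3 -m pendant '[[0.026,0.058,-0.139,0,0,0,85],[0.026,0.058,-0.278,0,0,0,85],[0.026,0.058,-0.417,0,0,0,85],[0.026,0.058,-0.55,0,0,0,85],[0.026,0.058,-0.62,0,0,0,85]]'
python3 -m pendant '[[0,0,-0.05,0,0,0,85],[0,0,-0.08,0,0,0,85],[0,0,-0.1,0,0,0,85],[0,0,-0.1,0,0,0,85],[0,0,-0.1,0,0,0,85]]'
python3 -m pendant '[[0,0,0,0,0,0,85],[0,0,0,0,0,0,85]]'
```

```text
t: 31.27
position: [565.6, -77.2, 43.9]
orientation: [0.441, -0.549, 0.445, 0.553]
wrist_force: [-1.0, 1.5, -0.6]
width: 84.7
t: 31.68
position: [569.9, -77.9, 20.3]
orientation: [-0.442, 0.552, -0.442, -0.552]
wrist_force: [1.0, 0.7, 1.3]
width: 84.9
t: 31.85
position: [570.4, -77.7, 21.0]
orientation: [-0.443, 0.552, -0.441, -0.551]
wrist_force: [-0.6, 0.4, 0.7]
width: 84.9
```

```bash
python3 -m pendant '[[0,0,-0.01,0,0,0,85],[0,0,-0.019,0,0,0,85],[0,0,-0.019,0,0,0,85],[0,0,-0.019,0,0,0,50],[0,0,-0.019,0,0,0,50]]' 80
python3 -m pendant '[[0,0,0,0,0,0,45],[0,0,0,0,0,0,45],[0,0,0,0,0,0,45],[0,0,0,0,0,0,45]]'
```

```text
t: 32.27
position: [569.4, -77.7, 14.1]
orientation: [0.442, -0.552, 0.442, 0.552]
wrist_force: [-0.2, 0.7, 0.2]
width: 63.4
t: 32.6
position: [570.0, -77.9, 14.8]
orientation: [-0.442, 0.552, -0.442, -0.552]
wrist_force: [-1.1, -0.5, 5.8]
width: 53.9
```

Panel gripped (width 53.9). Before carrying it, I refine the slope frame from the top camera: profile across the ledge.

```bash
python3 -m pendant '[[0,0,0.1,0,0,0,0],[0,0,0.25,0,0,0,0],[0,0,0.4,0,0,0,0],[0,0,0.5,0,0,0,0],[0,0,0.55,0,0,0,0]]'
python3 - <<'E'
from h import *
st(); save("wrist","w22")
for nm in ("top","scene"):
    f=bot.grab_frame(nm) if nm=="scene" else np.load("top0.npy",allow_pickle=True).item()
    vv,uu=np.mgrid[0:384,0:512]; A=depthpt(f,np.c_[uu.ravel(),vv.ravel()]).reshape(384,512,3)
    reg=(A[...,0]>380)&(A[...,0]<620)&(A[...,1]>160)&(A[...,1]<390)&(A[...,2]>20)&(A[...,2]<130)
    m=reg.copy()
    for k in range(8):
        P=A[m]; c=np.linalg.lstsq(np.c_[P[:,:2],np.ones(len(P))],P[:,2],rcond=None)[0]
        r=A[...,2]-(A[...,0]*c[0]+A[...,1]*c[1]+c[2]); m=reg&(abs(r)<(6 if k<4 else 2.5))
    n=np.array([-c[0],-c[1],1]);n/=np.linalg.norm(n); xs=np.array([c[0],c[1],c[0]**2+c[1]**2]);xs/=np.linalg.norm(xs); ys=np.cross(n,xs)
    O=np.array([430.9,283.8,0]);O[2]=O[:2]@c[:2]+c[2]
    print(nm,"O",O.round(1),"x",xs.round(3),"n",n.round(3),"deg",np.degrees(np.arccos(n[2])).round(2),"az",np.degrees(np.arctan2(xs[1],xs[0])).round(1))
    Q=A-O; a,b,h=Q@xs,Q@ys,Q@n
    mm=m; print("face a",np.percentile(a[mm],[0.5,2,98,99.5]).round(1),"b",np.percentile(b[mm],[.5,2,98,99.5]).round(1))
    for lo in range(-24,16,3):
        k=reg&(a>=lo)&(a<lo+3)&(abs(b)<60); 
        if k.sum()>3: print(lo,k.sum(),"h",np.percentile(h[k],[10,50,90]).round(1),"V",np.median(f["pixels"][k].mean(-1)))
E
```

```text
t: 33.02
position: [571.5, -78.4, 183.9]
orientation: [-0.444, 0.554, -0.44, -0.55]
wrist_force: [2.2, -0.6, -0.9]
width: 54.0
t 33.02 pos [571.5 -78.4 183.9] x [ 0.007  0.001 -1.   ] z [-0.218  0.976 -0.001] F [ 2.2 -0.6 -0.9] w 54.0 q [-0.68  0.28  0.91  1.75 -0.23  1.22  2.08]
top O [430.9 283.8  31.1] x [ 0.854 -0.229  0.467] n [-0.451  0.121  0.884] deg 27.81 az -15.0
face a [ -3.8  -1.6 140.2 142. ] b [-78.5 -75.8  77.   79.3]
-15 11 h [5.3 6.6 8.8] V 48.333333333333336
-12 42 h [ 5.5  9.2 11.2] V 41.0
-9 44 h [ 6.6  9.4 10.8] V 39.5
-6 80 h [-1.7  6.9 10.9] V 36.666666666666664
-3 86 h [-1.4  4.  10.8] V 60.33333333333333
0 52 h [-1.6  0.2  3.2] V 115.33333333333333
3 51 h [-2.9 -0.1  2.1] V 115.66666666666667
6 40 h [-3.3 -0.2  2.2] V 112.66666666666666
9 46 h [-2.5  0.1  3.2] V 112.5
12 46 h [-2.   0.2  2.1] V 109.16666666666666
15 50 h [-2.2 -0.4  1.8] V 110.33333333333333
scene O [430.9 283.8  30.8] x [ 0.861 -0.221  0.459] n [-0.444  0.114  0.889] deg 27.3 az -14.4
face a [ -3.8  -1.7 144.5 146.1] b [-79.9 -78.7  77.1  79.9]
-12 6 h [7.6 7.9 8.4] V 70.16666666666667
-9 11 h [6.7 9.2 9.7] V 61.333333333333336
-6 43 h [1.  6.6 9.5] V 51.0
-3 58 h [-1.1  3.5  8.7] V 56.0
0 45 h [-1.7  2.5  8.3] V 87.66666666666667
3 13 h [-1.3  0.1  7.4] V 129.0
6 14 h [-1.5 -0.7  1.2] V 128.16666666666669
9 15 h [-1.4 -0.3  1. ] V 127.0
12 15 h [-1.1 -0.6  0.4] V 128.0
15 12 h [-1.7 -0.3  0.7] V 128.0
```

View pics/w22.png

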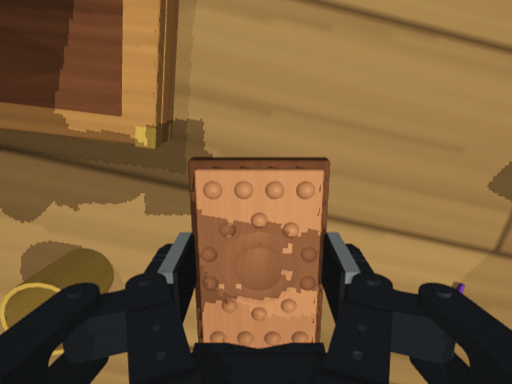

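The wrist view shows the panel, copper up, square in the jaws. The slope profile puts the ledge's inner face within about 2 mm of my origin. Carry over and turn.

```bash
python3 -m pendant '[[-0.1,0.6,0.1,0,0,-0.3,0],[-0.1,0.6,0.1,0,0,-0.3,0],[-0.1,0.6,0.1,0,0,-0.3,0],[-0.1,0.6,0.1,0,0,-0.3,0],[-0.1,0.6,0.1,0,0,-0.3,0]]'
python3 -m pendant '[[-0.3,0.55,0,0,0,-0.3,0],[-0.3,0.55,0,0,0,-0.3,0],[-0.3,0.55,0,0,0,-0.3,0],[-0.3,0.55,0,0,0,-0.3,0],[-0.3,0.55,0,0,0,-0.3,0]]'
python3 -m pendant '[[0,0,0,-0.159,-0.602,0,0],[0,0,0,-0.159,-0.602,0,0],[0,0,0,-0.159,-0.602,0,0],[0,0,0,-0.159,-0.602,0,0],[0,0,0,-0.159,-0.602,0,0]]'
cat > sl.py <<'E'
from h import *
O=np.array([430.9,283.8,31.1]); az=np.radians(-14.8); t=np.radians(28)
xs=np.array([np.cos(t)*np.cos(az),np.cos(t)*np.sin(az),np.sin(t)]); ys=np.array([-np.sin(az),np.cos(az),0]); n=np.cross(xs,ys)
def go(a,b,h,off=8.8):
    o,r=st(); tgt=O+a*xs+b*ys+(h+off)*n; d=tgt-np.array(o["position"])
    Rt=np.c_[-n,np.cross(ys,-n),ys]; rv=R.from_matrix(Rt@r.T).as_rotvec()/(np.pi/4)
    p=np.array(o["position"])+off*r[:,0]-O
    print("panel in slope now",np.round([p@xs,p@ys,p@n],1),"shift",np.round(d/300,3),"turn",rv.round(3))
E
python3 - <<'E'
from sl import *
go(48,0,46)
E
```

```text
t: 33.53
position: [537.4, 106.6, 207.5]
orientation: [0.502, -0.496, 0.503, 0.498]
wrist_force: [0.5, -0.4, -1.2]
width: 53.7
t: 33.95
position: [446.4, 269.5, 207.2]
orientation: [0.557, -0.434, 0.559, 0.434]
wrist_force: [0.3, 1.6, -1.9]
width: 53.6
t: 34.37
position: [444.0, 268.4, 204.8]
orientation: [0.642, -0.56, 0.437, 0.287]
wrist_force: [-1.3, -0.5, -2.9]
width: 53.9
t 34.37 pos [444.  268.4 204.8] x [ 0.453 -0.121 -0.883] z [ 0.24   0.971 -0.01 ] F [-1.3 -0.5 -2.9] w 53.9 q [-1.45 -0.14  0.54  2.1   0.61  1.05  0.13]
panel in slope now [ 96.2 -11.5 136.8] shift [ 0.01   0.037 -0.343] turn [ 0.012 -0.004 -0.02 ]
```

```bash
python3 -m pendant '[[0.01,0.037,-0.1,0.012,-0.004,-0.02,0],[0.01,0.037,-0.2,0.012,-0.004,-0.02,0],[0.01,0.037,-0.3,0.012,-0.004,-0.02,0],[0.01,0.037,-0.343,0.012,-0.004,-0.02,0],[0.01,0.037,-0.343,0.012,-0.004,-0.02,0]]'
python3 -m pendant '[[0,0,0,0,0,0,0],[0,0,0,0,0,0,0]]'
python3 - <<'E'
from sl import *
go(48,0,46); go(48,0,12)
save("scene","s23",crop=(230,60,380,180),scale=5); save("wrist","w23")
E
```

```text
t: 34.78
position: [451.2, 274.8, 102.0]
orientation: [0.648, -0.552, 0.444, 0.28]
wrist_force: [-0.2, -0.7, -0.9]
width: 54.1
t: 34.95
position: [453.5, 278.4, 107.1]
orientation: [0.652, -0.55, 0.44, 0.281]
wrist_force: [-0.8, -0.2, -0.7]
width: 53.5
t 34.95 pos [453.5 278.4 107.1] x [ 0.455 -0.119 -0.883] z [0.265 0.964 0.007] F [-0.8 -0.2 -0.7] w 53.5 q [-1.44  0.04  0.57  2.18  0.6   0.8   0.03]
panel in slope now [56.1  0.6 47.4] shift [-0.022  0.004 -0.017] turn [-0.008  0.003  0.013]
t 34.95 pos [453.5 278.4 107.1] x [ 0.455 -0.119 -0.883] z [0.265 0.964 0.007] F [-0.8 -0.2 -0.7] w 53.5 q [-1.44  0.04  0.57  2.18  0.6   0.8   0.03]
panel in slope now [56.1  0.6 47.4] shift [ 0.03  -0.01  -0.117] turn [-0.008  0.003  0.013]
```

View pics/s23.png

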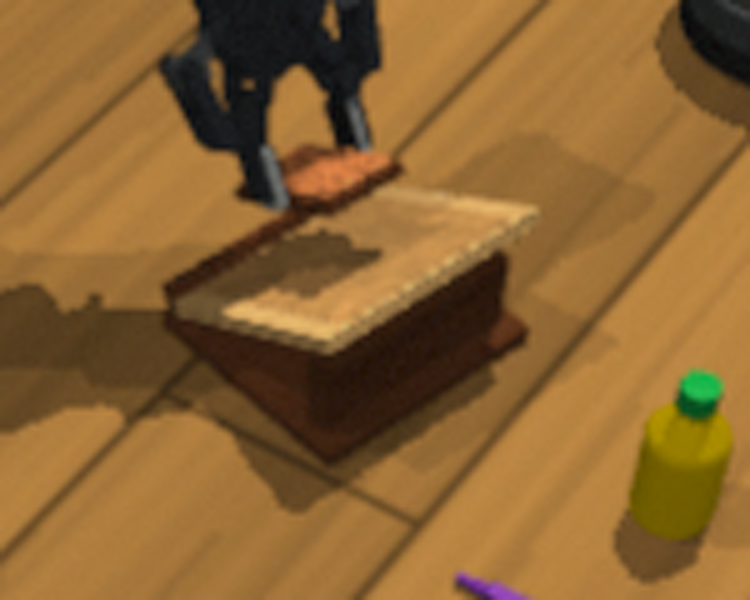

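View pics/w23.png

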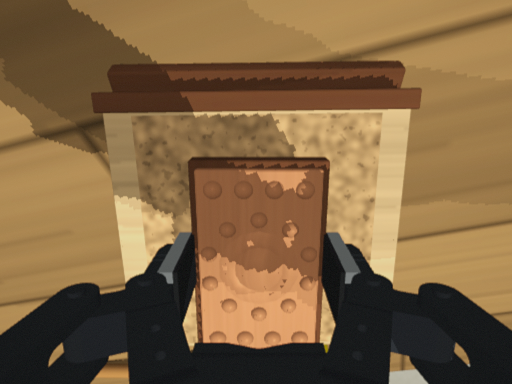

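The wrist view shows the panel parallel to the board and centred, with the ledge along row 100. Lower it.

```bash
python3 -m pendant '[[0.01,-0.003,-0.04,-0.008,0.003,0.013,0],[0.02,-0.006,-0.08,-0.008,0.003,0.013,0],[0.03,-0.01,-0.117,-0.008,0.003,0.013,0],[0.03,-0.01,-0.117,-0.008,0.003,0.013,0],[0.03,-0.01,-0.117,-0.008,0.003,0.013,0]]'
python3 -m pendant '[[0,0,0,0,0,0,0],[0,0,0,0,0,0,0]]'
python3 - <<'E'
from sl import *
go(48,0,6)
f=save("wrist","w24"); np.save("w24.npy",f,allow_pickle=True)
E
```

```text
t: 35.47
position: [461.7, 275.5, 71.7]
orientation: [0.648, -0.554, 0.439, 0.283]
wrist_force: [-0.7, -0.3, -0.7]
width: 53.9
t: 35.63
position: [461.8, 276.3, 72.2]
orientation: [0.648, -0.554, 0.438, 0.284]
wrist_force: [-0.2, -1.0, -1.2]
width: 53.7
t 35.63 pos [461.8 276.3  72.2] x [ 0.455 -0.118 -0.883] z [0.254 0.967 0.002] F [-0.2 -1.  -1.2] w 53.7 q [-1.42  0.12  0.59  2.2   0.59  0.7   0.04]
panel in slope now [47.3  0.7 12.6] shift [ 0.011 -0.005 -0.018] turn [-0.002  0.001 -0.002]
```

View pics/w24.png

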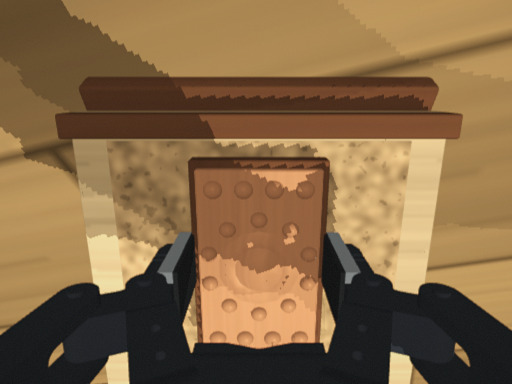

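```bash
python3 - <<'E'
from sl import *
f=np.load("w24.npy",allow_pickle=True).item()
def onS(uv,h):
    o,d,_=ray(f,uv); s=(h-(o-O)@n)/(d@n); P=o+d*s[:,None]-O; return np.c_[P@xs,P@ys]
im=f["pixels"][:,350].mean(-1) if False else None
for c in (150,370,400): print(c,[int(x) for x in f["pixels"][105:150:3,c].mean(-1)])
print("ledge inner top",onS([[200,138],[260,138],[350,138]],10).round(1),"if base",onS([[260,138]],0).round(1))
print("panel low edge top",onS([[193,158],[260,158],[326,158]],18.6).round(1))
print(depthpt(f,[[260,125],[150,150],[370,145],[300,175]]).round(1),[( (p-O)@xs,(p-O)@n) for p in depthpt(f,[[260,125],[150,150],[370,145],[300,175]])])
E
```

```text
150 [49, 48, 75, 46, 53, 53, 53, 54, 53, 52, 53, 66, 120, 123, 127]
370 [50, 48, 77, 61, 86, 85, 85, 85, 84, 87, 87, 106, 165, 163, 167]
400 [49, 48, 78, 61, 87, 87, 85, 85, 85, 86, 87, 107, 158, 160, 175]
ledge inner top [[ -3.7 -22.4]
 [ -3.7   1.4]
 [ -3.7  37.1]] if base [[-2.3  1.5]]
panel low edge top [[  2.7 -23.9]
 [  2.7   1.4]
 [  2.7  26.3]]
[[419.3 288.3  35.7]
 [421.8 238.7  32.1]
 [443.4 330.5  32. ]
 [434.4 300.1  52.2]] [(np.float64(-8.772765748879117), np.float64(9.883367756322349)), (np.float64(2.8704768462712624), np.float64(-0.4214260348972889)), (np.float64(0.5417725018730566), np.float64(0.7492483357362216)), (np.float64(9.214019134121756), np.float64(19.038553373065703))]
```

The wrist rays give a gap of about 6 mm between panel edge and ledge. I lower it and close the gap most of the way.

```bash
python3 -m pendant '[[0,0,-0.01,0,0,0,0],[0.003,-0.001,-0.02,0,0,0,0],[0.003,-0.001,-0.025,0,0,0,0],[0.003,-0.001,-0.025,0,0,0,0],[0.003,-0.001,-0.025,0,0,0,0]]'
python3 - <<'E'
from sl import *
go(44.5,0,5)
f=save("wrist","w25"); np.save("w25.npy",f,allow_pickle=True)
E
```

```text
t: 36.1
position: [462.4, 275.7, 65.0]
orientation: [0.648, -0.555, 0.439, 0.283]
wrist_force: [-10.8, -2.1, 18.4]
width: 53.6
t 36.1 pos [462.4 275.7  65. ] x [ 0.455 -0.12  -0.883] z [ 0.254  0.967 -0.   ] F [-10.8  -2.1  18.4] w 53.6 q [-1.42  0.14  0.59  2.2   0.59  0.68  0.04]
panel in slope now [44.7  0.3  5.9] shift [ 0.001 -0.001 -0.003] turn [ 0.001  0.001 -0.001]
```

View pics/w25.png

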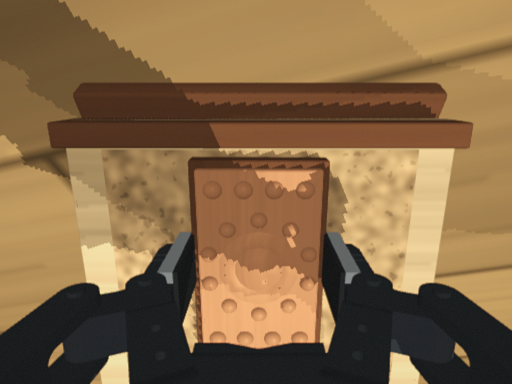

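The panel is pressed on the surface (about 21 N normal) with roughly 3 mm to the ledge. Release and back off along the normal.

```bash
python3 -m pendant '[[-0.004,0.001,0.008,0,0,0,0],[-0.004,0.001,0.008,0,0,0,0],[-0.004,0.001,0.008,0,0,0,75],[-0.004,0.001,0.008,0,0,0,75],[-0.004,0.001,0.008,0,0,0,75]]'
python3 -m pendant '[[0,0,0,0,0,0,75],[0,0,0,0,0,0,75],[-0.03,0.008,0.06,0,0,0,75],[-0.1,0.027,0.2,0,0,0,75],[-0.16,0.043,0.32,0,0,0,75]]'
python3 -m pendant '[[-0.05,0.013,0.1,0,0,0,75],[-0.05,0.013,0.1,0,0,0,75],[-0.05,0.013,0.1,0,0,0,75]]'
python3 - <<'E'
from sl import *
st()
f=save("wrist","w26"); np.save("w26.npy",f,allow_pickle=True)
g=save("scene","s26",crop=(230,60,380,180),scale=5); np.save("s26.npy",g,allow_pickle=True)
E
```

```text
t: 36.57
position: [461.3, 275.3, 65.9]
orientation: [0.648, -0.555, 0.439, 0.283]
wrist_force: [-0.4, 0.8, 0.7]
width: 75.0
t: 36.98
position: [414.4, 286.0, 158.0]
orientation: [0.647, -0.555, 0.44, 0.282]
wrist_force: [0.3, 1.5, 0.4]
width: 74.9
t: 37.23
position: [400.1, 293.5, 189.9]
orientation: [0.649, -0.554, 0.437, 0.285]
wrist_force: [0.5, -1.2, 0.3]
width: 75.1
t 37.23 pos [400.1 293.5 189.9] x [ 0.456 -0.115 -0.883] z [0.252 0.968 0.005] F [ 0.5 -1.2  0.3] w 75.1 q [-1.53 -0.15  0.49  2.14  0.62  1.07 -0.01]
```

View pics/w26.png

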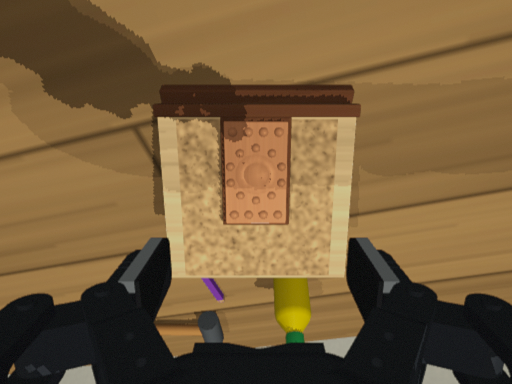

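View pics/s26.png

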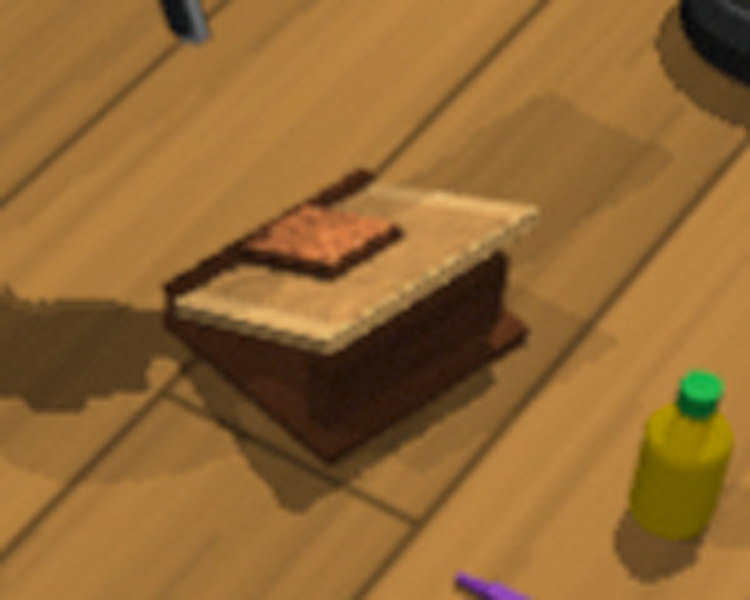

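The panel lies parallel on the slope, close to the ledge and centred: wrist (224–289, 120–223). Numeric check, plus bystanders and the rest of the bench.

```bash
python3 - <<'E'
from sl import *
f=np.load("w26.npy",allow_pickle=True).item()
vv,uu=np.mgrid[0:384,0:512]; A=depthpt(f,np.c_[uu.ravel(),vv.ravel()]).reshape(384,512,3); Q=A-O
a,b,h=Q@xs,Q@ys,Q@n
face=(a>5)&(a<140)&(abs(b)<75)&(h<4)&(h>-5); print("face h",np.median(h[face]))
hsv=cv2.cvtColor(f["pixels"],cv2.COLOR_RGB2HSV).astype(int)
board=(a>-4)&(h<4)&(h>-4)&(abs(b)<85)&(a<165); print("board a",np.percentile(a[board],[.2,99.8]).round(1),"b",np.percentile(b[board],[.2,99.8]).round(1))
m=((h>7)&(h<18)&(a>-1)&(a<120)&(abs(b)<60)).astype(np.uint8)
nn,l,s,c=cv2.connectedComponentsWithStats(m); i=1+s[1:,4].argmax(); k=l==i
print("panel rect (a,b)",cv2.minAreaRect(np.c_[a[k],b[k]].astype(np.float32)))
G=np.c_[a[k],b[k],np.ones(k.sum())]; print("panel plane",np.linalg.lstsq(G,h[k],rcond=None)[0])
# ledge
kk=(a>-14)&(a<-0)&(h>6)&(h<14)&(abs(b)<70); print("ledge a",np.percentile(a[kk],[2,98]).round(1))
t=save("top","t26",scale=1.5)
A0=np.load("top0.npy",allow_pickle=True).item()
d=np.abs(t["pixels"].astype(int)-A0["pixels"]).mean(-1)
for nm,(x,y) in dict(oil=(706,247),pot=(711,-214),hammer=(790,33)).items():
    u,v=proj(t,[x,y,30])[0].astype(int); print(nm,(u,v),"diff",d[v-25:v+25,u-30:u+30].mean().round(2))
E
```

```text
face h 0.32549462823259245
board a [ -2.6 140.4] b [-78.7  80.3]
panel rect (a,b) ((42.65889358520508, -0.17724990844726562), (55.904090881347656, 87.29972839355469), 89.96124267578125)
panel plane [-7.39292764e-04  3.68875755e-04  1.19433465e+01]
ledge a [-13.1  -0.4]
oil (np.int64(152), np.int64(147)) diff 3.46
pot (np.int64(322), np.int64(143)) diff 3.37
hammer (np.int64(231), np.int64(116)) diff 3.27
```

View pics/t26.png

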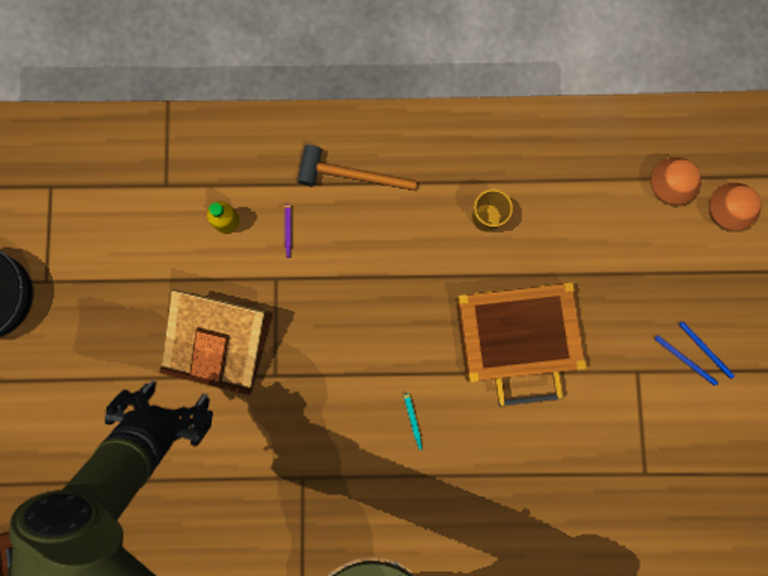

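```bash
python3 -m pendant '[[0,0,0.1,0,0,0,75],[0,0,0.1,0,0,0,75],[0,0,0.1,0,0,0,75],[0,0,0.1,0,0,0,75]]'; python3 -c "
from h import *; st(); bot.job_done()"
```

```text
t: 37.72
position: [400.2, 290.8, 216.7]
orientation: [0.647, -0.555, 0.44, 0.283]
wrist_force: [0.4, -0.2, -0.8]
width: 74.8
t 37.72 pos [400.2 290.8 216.7] x [ 0.453 -0.122 -0.883] z [ 0.255  0.967 -0.002] F [ 0.4 -0.2 -0.8] w 74.8 q [-1.53 -0.18  0.49  2.11  0.62  1.13  0.01]
the job is handed in; nothing more can be done
```

The job is handed in after about 38 s of robot time. I opened the lid by its bar to about 1.7 rad, laid the three steel punches in the case, closed the lid, and set the copper panel on the slope.

Last checks:
- **Punches:** before I closed the lid, all three lay flat and well clear of the walls. There were no steel punches left on the bench.
- **Lid:** the fitted tilt after closing was about 0.001 rad, and it still looked shut in the final top view.
- **Panel:** it is copper up and flat, with its angle to the slope within about 0.01 rad. It sits about 0.2 mm off the middle of the ledge, with its centre 45–47 mm up the slope.
- **Bystanders:** the oil bottle, brass pot and hammer look unmoved, and the purple and turquoise look-alikes were left alone.

Things that went wrong or disagreed:
- The first grip on the second punch was too shallow and missed, moving that punch about 7 mm. I gripped it again lower down.
- On that second try the fingertips briefly touched the bench, with a reading of 38 N at the wrist.
- My estimates of where the ledge's inner face lies differed by 2–4 mm between views, but each one puts the panel within tolerance.

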